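# Gauge turned spindles in the bench caliper and box them

### The job

Fold the lid of the plywood box up until it stands straight up. Then check the turned spindles one at a time, from the stoutest to the slimmest: lay the spindle square across the two rests of the bench caliper, slide the moving jaw gently shut until both jaws press lightly on the turned shaft and hold it there a moment for the reading, slide the jaw open again and lay the spindle flat in the box. When every spindle is boxed, fold the lid fully shut; leave the hammer, glue and screw box alone.

Things in the scene. Friction and masses are not known exactly. Their poses are not given: they have to be found in the camera images.
- stand: Bench caliper, fixed: a digital caliper standing jaws up in a wooden holder. Base 170 x 250 x 12 mm; two dark bearers (the rests), 20 mm wide, run along the stand's y at x = -62 and +62 mm, tops 40 mm above the bench. The 5 mm thick caliper beam runs along y at x = 0, top 30 mm up, in 36 mm high end blocks; free space either side. Origin: centre of the base's underside.
- fixed_jaw: The caliper's beam and fixed jaw; origin and axes as the stand's. The jaw's face is at y = +75 mm and looks to -y. Both jaws are 8 mm thick in x, centred on x = 0, and reach from 30 to 86 mm above the bench. A spindle lies across the beam (its length along the stand's x), square ends on the bearers, so that the jaws meet its shaft.
- jaw (a joint): Caliper opening, m: gap between the jaw faces (= its reading), 0 shut, 0.110 fully open. The moving jaw slides along the stand's y, towards +y to shut, and stays where left (friction about 3 N). A reading takes a light press: 1.5 to 25 N of both jaws on the shaft for a third of a second.
- jaw_grip (a point): Middle of the moving jaw's upright black thumb rest, to pinch or push: 20 mm in the stand's x, 14 mm in its y, from 34 to 86 mm above the bench; this point is 70 mm above the bench and 52 mm to -y of the moving jaw's face. Moves with the jaw.
- rest (a point): Middle of the loading place: on the stand at x = 0, level with the tops of the bearers (40 mm above the bench), 48 mm to -y of the fixed jaw's face. Axes as the stand's. A spindle lying here has its centre 22 mm above this point.
- box: Plywood box, fixed, outside 208 (its x) x 233 (its y) x 62 mm high, walls and floor 9 mm; inside 190 x 215 mm, 53 mm deep. Origin: centre of its underside. Its lid is hinged on the far (+x) top rim. Spindles go in flat, side by side, lengthwise along the box's x.
- lid (a joint): Angle of the lid, rad: 0 shut, 1.57 straight up, stop at 1.9. A stiff hinge: the lid stays where it is left; moving it by its handle takes about 2 to 3 N. The hinge axis runs along the box's y at x = +104 mm, z = 62 mm of the box. The lid is a panel 208 x 233 x 8 mm.
- box_hinge (a point): Middle of the lid's hinge axis, on the box's far top rim. Axes as the box's.
- lid_bar (a point): Middle of the lid's bow handle: a round bar 10 mm thick, 100 mm long, parallel to the hinge axis, 38 mm beyond the lid's front edge (a finger fits between), joined to the lid at both ends; 246 mm from the hinge axis along the lid, 4 mm above its underside; 66 mm above the bench when shut. Axes turn with the lid: x points from bar to hinge.
- hammer: A claw hammer lying beyond the work; leave alone.
- glue: A yellow glue bottle 52 mm in diameter, 130 mm high; leave alone.
- screwbox: A grey plastic screw box 110 x 160 x 55 mm; leave alone.
- stout_center (a point): Centre of the stoutest of the turned spindles (any may be absent): pale wood, 172 mm long along its x, square ends 44 x 44 mm (each 36 mm long) and between them a round turned shaft 40 mm in diameter and 100 mm long, with a low bead at either end. Lies on its square ends, so the centre is 22 mm above what it lies on. About 200 g. Same all round and end for end.
- middle_center (a point): Centre of the middle one of the turned spindles (any may be absent): pale wood, 164 mm long along its x, square ends 44 x 44 mm (each 32 mm long) and between them a round turned shaft 33 mm in diameter and 100 mm long, with a low bead at either end. Lies on its square ends, so the centre is 22 mm above what it lies on. About 160 g. Same all round and end for end.
- slim_center (a point): Centre of the slimmest of the turned spindles (any may be absent): pale wood, 156 mm long along its x, square ends 44 x 44 mm (each 28 mm long) and between them a round turned shaft 26 mm in diameter and 100 mm long, with a low bead at either end. Lies on its square ends, so the centre is 22 mm above what it lies on. About 120 g. Same all round and end for end.
Things that resemble listed ones, but are neither listed nor needed, are in the scene too. Leave any green look-alike of the part that bears middle_center alone. What is shaped like the part that bears stout_center but purple is not meant.

How it is judged:
By the outcome, as a careful person would: the job done as asked, in the order asked, and still so for the second after the job is handed in, with the robot touching nothing.
Of spindle_stout, spindle_middle, spindle_slim only 2 to 3 are there at a start; the rules pass over those that are not, and their reading is None.
At some moment in a run one of spindle_stout, spindle_middle, spindle_slim may be knocked a few centimetres aside while the robot is not near it.
Once in a run the grip may slacken for a moment while it holds something.
It also fails if it takes over 210 s, if anything falls off the work surface, if the arm or the gripper's body presses on something with over 40 N, if the wrist force passes 120 N, or if a joint passes its speed limit or range.

### The arm

A 6-joint arm with a two-finger parallel gripper is mounted at the origin on the work surface. World frame = base frame: x ahead of the robot, y to its left, z up, the work surface at z = 0. Lengths are in m, angles in degrees, forces in N, time in s.
With the tool pointing down it reaches from about 0.35 to 0.875 m from the base axis. Payload 4.2 kg.
Tool frame: the origin (TCP) lies on the centre line of the jaws, within the pads' length; the fingertips stand 19 mm ahead of it and the grasp point (between the pads) is the TCP; z points along the fingers, y is the line along which they close (so a half turn about z gives the same grasp; the last joint's range is limited). The gripper opens to 87 mm and grips with 3 to 60 N. Pads are 19 mm wide; open, the fingers measure 117 mm over their backs; the gripper's body (75 mm by 190 mm) begins 51 mm behind the grasp point.
Start: joints at [90.562, 22.042, 0.453, 0, -68.411, -14.817], TCP at [0.154, 0.606, 0.242] pointing down, gripper open.
Joint ranges: [-179.83, 179.83], [-69.29, 118.12], [-61.27, 80.66], [-181.25, 117.63], [-171.15, -9.14], [-177.46, 177.46]. Speed limits (degrees/s): [159.86, 159.86, 180, 180, 180, 180].

### API

Orientations are given as a 3x3 rotation matrix whose columns are the frame's x, y, z axes.
In Python, from station import sense, capture, finish_job, search_frame, masks_of gives the robot as it stands.
- The arm moves only by the tool drive_tool, never from a script. Its argument "rows" is a list of rows, each a list of 7 numbers: the opening in per cent of the stroke, from 0 (shut) to 100 (fully open), then the shift along the world's x, y, z in mm, then the turn, a rotation vector about the world's x, y, z in rad. In form: [[fingers, dx, dy, dz, wx, wy, wz], ...]. A call has 1 to 5 rows; each row shifts and turns the commanded pose from where the row before left it; what a row does not reach is not made up. A row lasts 1/12 s, in which the tool goes at most 41.7 mm and 7.16 degrees, less where a joint would pass 70% of its speed; a pose out of reach is approached as far as the arm can. A call is refused whole if a number of a shift passes 41.7 or a number of a turn 0.125, either way. A call with a gripper value outside its range is refused whole. The fingers move at their own pace and stop on an object; the grip force is fixed at half the most. Time passes only in rows, so rows that do not move let the fingers close. It gives the time, the measured TCP pose, the force, the opening and the grip force at its end, in the units of the state.
- sense(): the state, without advancing time (a new reading comes with each control period).
- capture(name): name is "scene" or "top" or "wrist"; returns a dict with "frame" (384x512x3 uint8, red, green, blue), "z_map" (384x512 float32, m along the optical axis (not along the pixel's ray), 0 where there is no reading), "fx", "fy", "cx", "cy" (pixels), "distortion" ([k1, k2, p1, p2, k3] as OpenCV has them; the pictures are not rectified), "R" (3x3) and "t" (3): a world point X has camera coordinates R X + t; the wrist camera has in their place "T_tool_cam" (4x4, takes a point from camera to tool coordinates, whose origin is the TCP and whose axes are the flange's). Camera axes: x right, y down, z forward; pixel columns grow to the right and rows downward; lengths in m; the calibration is good to about 2 mm. A picture is of the moment at which its call begins: read the wrist's pose just before it.
- finish_job(): hands the job in; it is judged then, once.
Trained networks look in a picture, given as the dict that the camera call returned (one of the last four; its "shot" number tells which), for a name from the list of things; names that differ only in an ending like _2 or _b are one class to them, and where a whole thing is asked for, a point or a joint stands for the part that bears it (a point fixed in the world has none). Each returns a list of dicts, best first, with "p" (0 to 1); they miss things now and then, are a little off and sometimes report something else, mostly with a low value. They report only what shows in the picture. A call takes as long as a camera call. They do not tell look-alikes from the thing itself.
- search_frame(label, picture): "xy" ([column, row] in pixels, amid what is visible of it).
- masks_of(label, picture): "region" (384x512 bool, what is visible of it) and "xy" ([column, row] in pixels, amid what is visible of it).
The state is a dict: "time_s": time; "joints": joint angles; "joint_velocities": joint speeds; "effort": joint torques, N m; "tcp_pos": TCP position; "ee_rot": TCP orientation; "wrist_force": force on the tool from outside, world axes, zero at the start; "moment": the same for the moment, N m; "gripper_width": opening from 0.0 (shut) to 1.0 (fully open); "gripper_force": force on a finger pad.
Only numpy, scipy, OpenCV 4.12 (cv2) and the standard library are available. Lean on these libraries where they do the work, as an engineer would, in place of code of your own. Each camera call takes 0.05 s, during which the arm holds its last target. There are 200 camera calls.

## Working session

There is one attempt and no reset: what is moved stays moved. The work goes in short steps, Python scripts to look and compute and a tool call to move; the robot and the scene stay as the last step left them, time stands still between calls to the robot, and variables do not carry over. Pictures are saved under pics/ and viewed, at most 14 in all, crops included, and the job is handed in when it is done.

Besides the shell and the picture viewer there is one more tool, called after "Emit:" by a JSON object that holds its "fn" and its "kwargs", one argument or row to a line. drive_tool: Moves the arm, as the interface text tells. Its arguments: {"type":"object","properties":{"rows":{"type":"array"}},"required":["rows"]}

```bash
ls; mkdir -p pics; cat > h.py <<'E'
import numpy as np, cv2
from station import sense, capture, finish_job, search_frame, masks_of
def cam(p):
    K=np.array([[p['fx'],0,p['cx']],[0,p['fy'],p['cy']],[0,0,1]]); return K,np.array(p['distortion'],float)
def pose(p,s=None):
    if 'R' in p: R=np.array(p['R']);t=np.array(p['t']); return R.T,-R.T@t
    T=np.array(p['T_tool_cam']); Rt=np.array(s['ee_rot']); return Rt@T[:3,:3], Rt@T[:3,3]+np.array(s['tcp_pos'])
def cloud(p,s=None):
    K,d=cam(p); h,w=p['z_map'].shape
    u,v=np.meshgrid(np.arange(w),np.arange(h))
    n=cv2.undistortPoints(np.stack([u,v],-1).reshape(-1,1,2).astype(np.float64),K,d).reshape(h,w,2)
    z=p['z_map'][...,None]; P=np.concatenate([n*z,z],-1)
    R,c=pose(p,s); W=P@R.T+c; W[p['z_map']<=0]=np.nan; return W
def save(p,f,sc=1.5): cv2.imwrite('pics/'+f,cv2.resize(p['frame'][...,::-1],None,fx=sc,fy=sc))
E
cat > a.py <<'E'
from h import *
s=sense(); print(s['tcp_pos'],np.round(s['ee_rot'],3).tolist(),s['time_s'])
for n in ['top','scene']:
    p=capture(n); save(p,n+'0.png'); W=cloud(p)
    for l in ['stand','fixed_jaw','jaw','box','lid','lid_bar','stout_center','middle_center','slim_center','hammer','glue','screwbox']:
        for m in masks_of(l,p)[:4]:
            if m['p']<.2: continue
            r=m['region']; Q=W[r]; Q=Q[~np.isnan(Q[:,0])]
            if len(Q)<5: continue
            zt=np.percentile(Q[:,2],95); 
            rc=cv2.minAreaRect((Q[:,:2]*1000).astype(np.float32))
            print(n,l,round(m['p'],2),np.round(m['xy']),len(Q),'med',np.round(np.median(Q,0),3),'zt',round(zt,3),'rect',np.round(rc[0]),np.round(rc[1]),round(rc[2]),'rgb',np.median(p['frame'][r],0))
E
python3 a.py
```

```text
pics
[0.15373968 0.60520209 0.24044594] [[0.969, -0.246, -0.0], [-0.246, -0.969, -0.002], [0.0, 0.002, -1.0]] 0.0
top stand 0.95 [229. 198.] 3252 med [ 0.526 -0.018  0.014] zt 0.043 rect [529. -15.] [259. 172.] 85 rgb [224.  181.5 136. ]
top stand 0.57 [346. 211.] 630 med [ 0.484 -0.436  0.041] zt 0.046 rect [ 484. -441.] [ 49. 171.] 66 rgb [242. 210. 141.]
top fixed_jaw 0.58 [347. 210.] 601 med [ 0.484 -0.435  0.041] zt 0.046 rect [ 484. -438.] [ 43. 173.] 66 rgb [243.  211.5 142. ]
top fixed_jaw 0.4 [240. 198.] 51 med [ 0.526 -0.07   0.033] zt 0.086 rect [529. -17.] [199.   7.] 85 rgb [190. 176. 165.]
top jaw 0.61 [221. 194.] 93 med [0.529 0.001 0.037] zt 0.087 rect [530.  -2.] [59. 19.] 86 rgb [88. 84. 86.]
top box 0.76 [130. 197.] 4740 med [0.518 0.309 0.099] zt 0.131 rect [516. 337.] [240. 270.] 2 rgb [245. 228. 171.]
top lid 0.92 [124. 197.] 4167 med [0.524 0.322 0.104] zt 0.133 rect [514. 353.] [243. 302.] 2 rgb [245. 229. 172.]
top lid_bar 0.84 [124. 195.] 4213 med [0.524 0.32  0.104] zt 0.133 rect [519. 345.] [254. 285.] 3 rgb [245. 229. 172.]
top stout_center 0.8 [390. 218.
[... 1885 characters left out ...]
5  0.033] zt 0.045 rect [ 500. -346.] [ 48. 172.] 67 rgb [204. 160. 104.]
scene middle_center 0.65 [261. 160.] 596 med [ 0.313 -0.188  0.031] zt 0.045 rect [ 271. -208.] [142. 168.] 23 rgb [ 58. 132.  66.]
scene hammer 0.73 [314. 269.] 1217 med [0.768 0.134 0.021] zt 0.027 rect [735.  96.] [275. 117.] 77 rgb [199. 182.  75.]
scene glue 0.96 [219. 143.] 360 med [ 0.29  -0.369  0.061] zt 0.122 rect [ 283. -369.] [42. 51.] 46 rgb [208.  177.5  79.5]
scene screwbox 0.72 [198. 237.] 2276 med [ 0.763 -0.222  0.026] zt 0.054 rect [ 769. -229.] [118. 176.] 8 rgb [93. 90. 88.]
scene screwbox 0.29 [285. 212.] 3292 med [ 0.542 -0.011  0.025] zt 0.048 rect [537. -25.] [262. 167.] 85 rgb [113.  90.  71.]
```

View pics/top0.png

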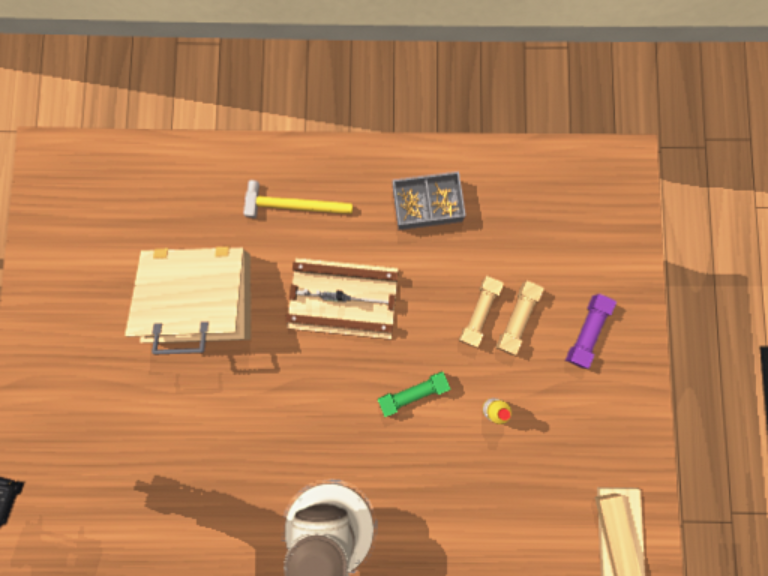

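View pics/scene0.png

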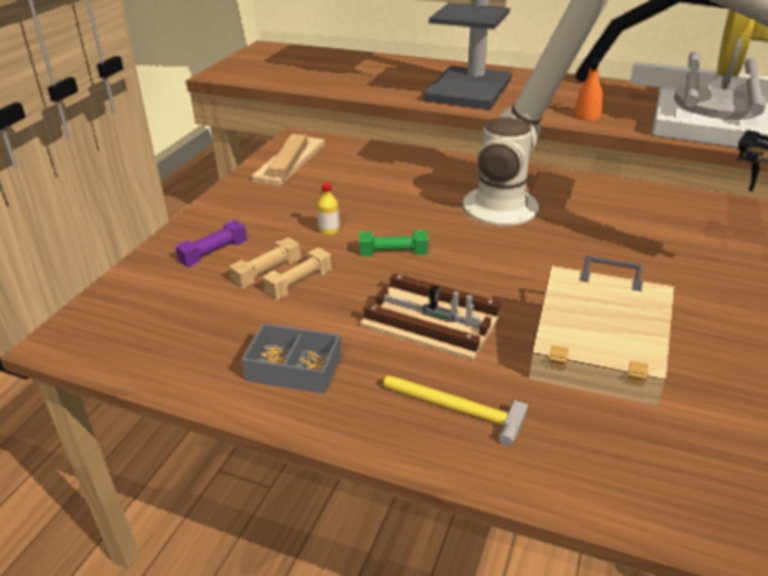

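```bash
cat > b.py <<'E'
from h import *
ps={n:capture(n) for n in ['top','scene']}
for n,p in ps.items():
    W=cloud(p); m=masks_of('lid',p)[0]; print(m['p'])
    r=cv2.erode(m['region'].astype(np.uint8),np.ones((3,3)))>0
    Q=W[r]; Q=Q[~np.isnan(Q[:,0])]
    # ransac plane
    rng=np.random.default_rng(0);best=0
    for _ in range(300):
        a,b,c=Q[rng.choice(len(Q),3,False)]; v=np.cross(b-a,c-a)
        if np.linalg.norm(v)<1e-6: continue
        v/=np.linalg.norm(v); v*=np.sign(v[2]); i=abs((Q-a)@v)<.004
        if i.sum()>best: best=i.sum();I=i
    P=Q[I]; c0=P.mean(0); v=np.linalg.svd(P-c0)[2][2]; v*=np.sign(v[2])
    ang=np.arccos(v[2]); d=v[:2]/np.linalg.norm(v[:2])
    # v tilts toward hinge direction? lid rises toward -x => normal leans +x
    ex=np.array([d[0]*v[2],d[1]*v[2],-np.linalg.norm(v[:2])]); ey=np.cross(v,ex)
    L=np.c_[(P-c0)@ex,(P-c0)@ey]; 
    print(n,len(P),'ang',ang,'yaw',np.degrees(np.arctan2(d[1],d[0])),'x ext',np.percentile(L[:,0],[.5,99.5]),'y ext',np.percentile(L[:,1],[.5,99.5]))
    rc=cv2.minAreaRect((L*1000).astype(np.float32)); print(rc)
    cen=c0+ex*np.percentile(L[:,0],[.5,99.5]).mean()+ey*np.percentile(L[:,1],[.5,99.5]).mean(); print('lid centre top',cen, 'ex',ex)
    print('hinge',cen+ex*.104-v*.008,'bar',cen-ex*.142-v*.004)
p=ps['top'];W=cloud(p)
# stand: bearers dark, z ~.04
m=masks_of('stand',p)[0]['region']; f=p['frame'].astype(int)
X=W[...,0];Y=W[...,1];Z=W[...,2]
roi=(X>.40)&(X<.66)&(Y>-.18)&(Y<.15)
b=roi&(Z>.034)&(Z<.048)&(f.sum(2)<330)
Q=W[b][:,:2]; c,l,st,ce=cv2.connectedComponentsWithStats(b.astype(np.uint8))
for i in range(1,c):
    if st[i,4]>60: q=W[l==i][:,:2]*1000; print('bearer',st[i,4],cv2.minAreaRect(q.astype(np.float32)))
hi=roi&(Z>.06); q=W[hi]; print('high',len(q)); print(np.round(q[np.argsort(q[:,1])],3).tolist()[::3])
E
python3 b.py
```

```text
0.58
top 3492 ang 0.3087711579462222 yaw 2.8711181835131097 x ext [-0.12829569  0.10498069] y ext [-0.11337105  0.11015837]
((-14.34326171875, -1.0832290649414062), (228.91128540039062, 245.3324432373047), 88.8997802734375)
lid centre top [0.51692535 0.31947117 0.10694542] ex [ 0.95151182  0.04772065 -0.30388814]
hinge [0.61345453 0.32431234 0.06771939] bar [0.38059665 0.31263395 0.14628671]
0.96
scene 4755 ang 0.3111604368790104 yaw 2.601230081895886 x ext [-0.1449545   0.10125745] y ext [-0.11525967  0.11020595]
((-22.10345458984375, -2.3246536254882812), (230.17721557617188, 257.510986328125), 89.88679504394531)
lid centre top [0.51963537 0.32298306 0.10561827] ex [ 0.950998    0.04320503 -0.30616355]
hinge [0.61609238 0.32736523 0.06616143] bar [0.38337026 0.31679237 0.14528558]
bearer 350 ((590.8592529296875, -24.767684936523438), (247.3890380859375, 19.37282943725586), 84.99169921875)
bearer 348 ((467.3364562988281, -13.569717407226562), (249.73667907714844, 19.18403434753418), 84.4712142944336)
high 49
[[0.537, -0.025, 0.085], [0.525, -0.024, 0.074], [0.523, -0.022, 0.084], [0.527, -0.021, 0.079], [0.52, -0.018, 0.083], [0.537, -0.018, 0.085], [0.537, -0.015, 0.086], [0.521, -0.014, 0.079], [0.526, -0.012, 0.087], [0.536, 0.022, 0.062], [0.537, 0.027, 0.08], [0.533, 0.029, 0.089], [0.536, 0.033, 0.088], [0.534, 0.055, 0.073], [0.54, 0.057, 0.085], [0.534, 0.061, 0.079], [0.535, 0.066, 0.067]]
```

Emit:
{"fn": "drive_tool", "kwargs": {
  "rows": [
    [40, 19, -24, 5, 0, 0, -0.106],
    [40, 19, -24, 5, 0, 0, -0.106],
    [40, 19, -24, 5, 0, 0, -0.106],
    [40, 19, -24, 5, 0, 0, -0.106],
    [40, 19, -24, 5, 0, 0, -0.106]
  ]
}}

```text
time_s: 1.97
tcp_pos: [0.2495, 0.4846, 0.2669]
ee_rot: [[0.708, -0.706, 0.0], [-0.706, -0.708, 0.0], [-0.0, -0.0, -1.0]]
wrist_force: [0.0, -0.5, 0.8]
gripper_width: 0.706
gripper_force: 0.0
```

Emit:
{"fn": "drive_tool", "kwargs": {
  "rows": [
    [40, 19, -24, 5, 0, 0, -0.106],
    [40, 19, -24, 5, 0, 0, -0.106],
    [40, 19, -24, 5, 0, 0, -0.106],
    [40, 19, -24, 5, 0, 0, -0.106],
    [40, 19, -24, 5, 0, 0, -0.106]
  ]
}}

```text
time_s: 2.38
tcp_pos: [0.3445, 0.3644, 0.2921]
ee_rot: [[0.254, -0.967, 0.0], [-0.967, -0.254, 0.001], [-0.0, -0.0, -1.0]]
wrist_force: [0.6, 0.1, -0.9]
gripper_width: 0.416
gripper_force: 0.0
```

Emit:
{"fn": "drive_tool", "kwargs": {
  "rows": [
    [40, 19, -24, 5, 0, 0, -0.106],
    [40, 19, -24, 5, 0, 0, -0.106],
    [40, 0, 0, 0, 0, 0, 0]
  ]
}}

```text
time_s: 2.63
tcp_pos: [0.3841, 0.3148, 0.303]
ee_rot: [[0.042, -0.999, 0.002], [-0.999, -0.042, 0.001], [-0.001, -0.002, -1.0]]
wrist_force: [0.7, 1.1, -0.1]
gripper_width: 0.402
gripper_force: 0.0
```

```bash
cat > c.py <<'E'
from h import *
s=sense(); p=capture('wrist'); save(p,'w1.png',1.2); print(np.round(p['T_tool_cam'],3).tolist())
print(s['tcp_pos'],np.round(s['ee_rot'],3).tolist(),np.round(s['joints'],1))
W=cloud(p,s)
for l in ['lid_bar','lid','box']:
    for m in masks_of(l,p)[:2]:
        Q=W[m['region']];Q=Q[~np.isnan(Q[:,0])]
        print(l,m['p'],m['xy'],len(Q),np.percentile(Q,[1,50,99],axis=0).round(3).tolist())
f=p['frame'].astype(int).sum(2)
E
python3 c.py
```

```text
[[0.0, -0.955, -0.298, 0.083], [1.0, -0.0, 0.001, -0.0], [-0.001, -0.298, 0.955, -0.142], [0.0, 0.0, 0.0, 1.0]]
[0.38407059 0.31476275 0.30298176] [[0.042, -0.999, 0.002], [-0.999, -0.042, 0.001], [-0.001, -0.002, -1.0]] [ 58.1   7.  -11.1   0.1 -71.8 -55.8]
lid_bar 0.84 [139.5, 152.2] 29312 [[0.396, 0.204, 0.069], [0.518, 0.296, 0.105], [0.632, 0.421, 0.143]]
box 0.6 [144.8, 152.4] 32244 [[0.397, 0.204, 0.006], [0.508, 0.296, 0.102], [0.632, 0.422, 0.143]]
```

```bash
cat > d.py <<'E'
from h import *
s=sense(); p=capture('wrist'); W=cloud(p,s); X,Y,Z=W[...,0],W[...,1],W[...,2]
for lo,hi in [(.20,.26),(.26,.28),(.28,.30),(.30,.32),(.32,.34),(.34,.36),(.36,.4)]:
    m=(Y>lo)&(Y<hi)&(Z>.10)&(X<.41); q=W[m]; print(lo,len(q), q[:,[0,2]].min(0) if len(q) else '', np.median(q,0) if len(q) else '', q[:,[0,2]].max(0) if len(q) else '')
# lid plane
m=(X>.44)&(X<.60)&(Z>.06)&(Y>.24)&(Y<.40); P=W[m]; c0=P.mean(0); v=np.linalg.svd(P-c0,full_matrices=False)[2][2]; v*=np.sign(v[2]); print(len(P),c0,v,np.arccos(v[2]),np.degrees(np.arctan2(v[1],v[0])))
P=W[(Z>.05)&(X>.40)]; print(np.nanpercentile(P,[.2,99.8],axis=0))
for y in [.24,.27,.37,.40]:
  q=W[(abs(Y-y)<.005)&(Z>.05)]; print(y,q[:,0].min(),q[:,0].max(), q[q[:,0].argmin(),2],q[q[:,0].argmax(),2])
for x in [.46,.5,.55,.6]:
  q=W[(abs(X-x)<.005)&(Z>.055)]; print(x,q[:,1].min(),q[:,1].max())
save(p,'w2.png',1.2)
E
python3 d.py
```

```text
0.2 14 [0.39883869 0.13661143] [0.40340327 0.25953836 0.13927658] [0.40993743 0.14269047]
0.26 4620 [0.29917351 0.13764771] [0.34730595 0.27800907 0.36683285] [0.4096782 0.3759737]
0.28 33906 [0.30200721 0.13885732] [0.36448568 0.29056317 0.37943639] [0.40999952 0.39589828]
0.3 4462 [0.30139348 0.13837412] [0.36115671 0.30715341 0.3250126 ] [0.40999143 0.36914616]
0.32 789 [0.35895011 0.139684  ] [0.39842205 0.32405699 0.32955794] [0.40374383 0.34687981]
0.34 174 [0.39211708 0.13278919] [0.39686784 0.35072033 0.14230636] [0.40981273 0.14485633]
0.36 115 [0.39189347 0.13674474] [0.40152437 0.36312647 0.14100609] [0.40944646 0.14460109]
21475 [0.50182542 0.31082407 0.16100139] [0.94741381 0.11172558 0.29987409] 1.2662356571971138 6.72565163332256
[[0.40021574 0.20189478 0.05839687]
 [0.6351557  0.43231632 0.39378862]]
0.24 0.4267022157929356 0.6379054111054026 0.05570592191433732 0.06920679992835166
0.27 0.3954467857628798 0.6375513295732131 0.14066092877059116 0.0700474122957161
0.37 0.3929010957314024 0.6310393340263627 0.14182946202682023 0.0680251995402375
0.4 0.4193065735260072 0.6303013956913922 0.05920059476772599 0.06987643837641577
0.46 0.20080984231005744 0.4260096394085664
0.5 0.2022231970816604 0.4128804977140935
0.55 0.2045397909268628 0.4233189645815061
0.6 0.20707317763416377 0.4401080620559174
```

View pics/w1.png

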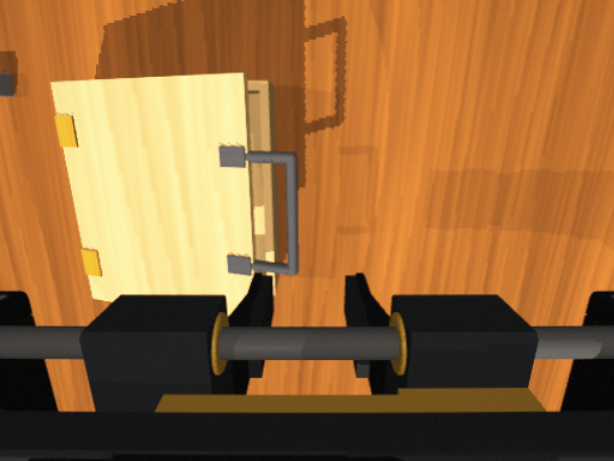

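Emit:
{"fn": "drive_tool", "kwargs": {
  "rows": [
    [40, 13, 0, -24, 0, 0, 0],
    [40, 0, 0, -35, 0, 0, 0],
    [40, 0, 0, -35, 0, 0, 0],
    [40, 0, 0, -35, 0, 0, 0],
    [40, 0, 0, -35, 0, 0, 0]
  ]
}}

```text
time_s: 3.3
tcp_pos: [0.3941, 0.3186, 0.1361]
ee_rot: [[0.052, -0.999, 0.0], [-0.999, -0.052, 0.001], [-0.001, -0.0, -1.0]]
wrist_force: [0.4, 1.0, 0.7]
gripper_width: 0.399
gripper_force: 0.0
```

Emit:
{"fn": "drive_tool", "kwargs": {
  "rows": [
    [0, 0, 0, 0, 0, 0, 0],
    [0, 0, 0, 0, 0, 0, 0],
    [0, 0, 0, 0, 0, 0, 0],
    [0, 0, 0, 0, 0, 0, 0],
    [0, 0, 0, 0, 0, 0, 0]
  ]
}}

```text
time_s: 3.72
tcp_pos: [0.3984, 0.3199, 0.1403]
ee_rot: [[0.052, -0.999, 0.009], [-0.999, -0.052, 0.006], [-0.006, -0.009, -1.0]]
wrist_force: [22.9, -3.6, -9.7]
gripper_width: 0.11
gripper_force: 12.7
```

Emit:
{"fn": "drive_tool", "kwargs": {
  "rows": [
    [0, 2, 0, 0, 0, 0, 0],
    [0, 5.8, 0.3, 14.5, 0, 0, 0],
    [0, 5.8, 0.3, 14.5, 0, 0, 0],
    [0, 7.5, 0.3, 13.7, 0, 0, 0],
    [0, 7.5, 0.3, 13.7, 0, 0, 0]
  ]
}}

```text
time_s: 4.13
tcp_pos: [0.4249, 0.3208, 0.1959]
ee_rot: [[0.05, -0.999, 0.004], [-0.999, -0.05, 0.006], [-0.006, -0.004, -1.0]]
wrist_force: [8.8, 3.5, -8.9]
gripper_width: 0.104
gripper_force: 30.0
```

Emit:
{"fn": "drive_tool", "kwargs": {
  "rows": [
    [0, 0, 0, 0, 0, 0, 0],
    [0, 0, 0, 0, 0, 0, 0]
  ]
}}

```text
time_s: 4.3
tcp_pos: [0.4253, 0.3208, 0.1965]
ee_rot: [[0.05, -0.999, 0.005], [-0.999, -0.05, 0.007], [-0.006, -0.006, -1.0]]
wrist_force: [3.7, 3.3, -2.3]
gripper_width: 0.1
gripper_force: 30.0
```

Good; continue the arc.

Emit:
{"fn": "drive_tool", "kwargs": {
  "rows": [
    [0, 9.2, 0.4, 12.6, 0, 0, 0],
    [0, 9.2, 0.4, 12.6, 0, 0, 0],
    [0, 10.7, 0.5, 11.3, 0, 0, 0],
    [0, 10.7, 0.5, 11.3, 0, 0, 0],
    [0, 0, 0, 0, 0, 0, 0]
  ]
}}

```text
time_s: 4.72
tcp_pos: [0.4643, 0.3225, 0.2441]
ee_rot: [[0.05, -0.999, 0.003], [-0.999, -0.05, 0.005], [-0.005, -0.003, -1.0]]
wrist_force: [-1.7, 4.7, 2.4]
gripper_width: 0.102
gripper_force: 30.0
```

Emit:
{"fn": "drive_tool", "kwargs": {
  "rows": [
    [0, 12.1, 0.5, 9.9, 0, 0, 0],
    [0, 12.1, 0.5, 9.9, 0, 0, 0],
    [0, 13.3, 0.6, 8.2, 0, 0, 0],
    [0, 13.3, 0.6, 8.2, 0, 0, 0],
    [0, 0, 0, 0, 0, 0, 0]
  ]
}}

```text
time_s: 5.13
tcp_pos: [0.5145, 0.3245, 0.2809]
ee_rot: [[0.051, -0.999, 0.002], [-0.999, -0.051, 0.004], [-0.004, -0.003, -1.0]]
wrist_force: [-3.1, 3.1, 8.7]
gripper_width: 0.102
gripper_force: 30.0
```

Emit:
{"fn": "drive_tool", "kwargs": {
  "rows": [
    [0, 14.2, 0.6, 6.5, 0, 0, 0],
    [0, 14.2, 0.6, 6.5, 0, 0, 0],
    [0, 14.9, 0.7, 4.7, 0, 0, 0],
    [0, 14.9, 0.7, 4.7, 0, 0, 0],
    [0, 0, 0, 0, 0, 0, 0]
  ]
}}

```text
time_s: 5.55
tcp_pos: [0.5734, 0.3267, 0.3032]
ee_rot: [[0.051, -0.999, 0.004], [-0.999, -0.051, 0.003], [-0.003, -0.004, -1.0]]
wrist_force: [-0.6, 3.2, 7.6]
gripper_width: 0.107
gripper_force: 30.0
```

Emit:
{"fn": "drive_tool", "kwargs": {
  "rows": [
    [0, 15.4, 0.7, 2.7, 0, 0, 0],
    [0, 0, 0, 0, 0, 0, 0],
    [0, 0, 0, 0, 0, 0, 0]
  ]
}}

```text
time_s: 5.8
tcp_pos: [0.5882, 0.3274, 0.306]
ee_rot: [[0.051, -0.999, 0.005], [-0.999, -0.051, 0.004], [-0.003, -0.005, -1.0]]
wrist_force: [-0.5, 3.5, 6.2]
gripper_width: 0.101
gripper_force: 30.0
```

```bash
cat > e.py <<'E'
from h import *
import sys
for n in ['scene','top']:
    p=capture(n); W=cloud(p); ms=masks_of('lid',p)
    if not ms: print(n,'none'); continue
    m=ms[0]; Q=W[m['region']]; Q=Q[~np.isnan(Q[:,0])]
    q=Q[(Q[:,2]>.09)&(Q[:,2]<.262)&(abs(Q[:,0]-.6)<.15)]; print(n,m['p'],len(q))
    if len(q)<50: continue
    A=np.c_[q,np.ones(len(q))]; 
    # x = a + b*y + c*z  robust
    w=np.ones(len(q),bool)
    for _ in range(8):
        k=np.linalg.lstsq(np.c_[np.ones(w.sum()),q[w][:,1:]],q[w][:,0],rcond=None)[0]; r=q[:,0]-np.c_[np.ones(len(q)),q[:,1:]]@k; w=abs(r)<max(.003,1.5*np.median(abs(r)))
    print(k, 'lid angle',np.pi/2+np.arctan(k[2]),'inl',w.sum(),np.std(r[w]))
    save(p,sys.argv[1]+n+'.png')
E
python3 e.py lid
```

```text
scene 0.68 5755
[ 0.66639964 -0.04395431 -0.19719685] lid angle 1.3760975554149895 inl 4679 0.0015297874760095928
top 0.74 101
[ 0.6612174  -0.05696837 -0.19631841] lid angle 1.376943247046003 inl 77 0.0008648459753048301
```

Emit:
{"fn": "drive_tool", "kwargs": {
  "rows": [
    [0, 15.9, 0.7, 1.5, 0, 0, 0],
    [0, 15.9, 0.7, 0.8, 0, 0, 0],
    [0, 15.9, 0.7, 0, 0, 0, 0],
    [0, 0, 0, 0, 0, 0, 0],
    [0, 0, 0, 0, 0, 0, 0]
  ]
}}

```text
time_s: 6.42
tcp_pos: [0.6368, 0.3295, 0.3088]
ee_rot: [[0.051, -0.999, 0.007], [-0.999, -0.051, 0.004], [-0.004, -0.007, -1.0]]
wrist_force: [1.2, 2.8, 5.3]
gripper_width: 0.102
gripper_force: 30.0
```

```bash
python3 e.py lid2
```

```text
scene 0.78 5129
[ 0.65390029 -0.04290579  0.00218901] lid angle 1.5729853295766731 inl 4499 0.0014819031899737597
top 0.69 832
[ 0.64505108 -0.04430576  0.00294641] lid angle 1.5737427305591938 inl 807 0.0007129874095632819
```

Emit:
{"fn": "drive_tool", "kwargs": {
  "rows": [
    [40, 0, 0, 0, 0, 0, 0],
    [40, 0, 0, 0, 0, 0, 0],
    [40, 0, 0, 0, 0, 0, 0],
    [40, 0, 0, 30, 0, 0, 0],
    [40, 0, 0, 30, 0, 0, 0]
  ]
}}

```text
time_s: 7.03
tcp_pos: [0.634, 0.3275, 0.3625]
ee_rot: [[0.05, -0.999, -0.007], [-0.999, -0.05, -0.005], [0.005, 0.008, -1.0]]
wrist_force: [0.9, 0.0, 1.1]
gripper_width: 0.362
gripper_force: 0.0
```

Emit:
{"fn": "drive_tool", "kwargs": {
  "rows": [
    [55, -10.8, -34.8, 0, 0, 0, -0.0142],
    [55, -10.8, -34.8, 0, 0, 0, -0.0142],
    [55, -10.8, -34.8, 0, 0, 0, -0.0142],
    [55, -10.8, -34.8, 0, 0, 0, -0.0142],
    [55, -10.8, -34.8, 0, 0, 0, -0.0142]
  ]
}}

```text
time_s: 7.45
tcp_pos: [0.5798, 0.1525, 0.3646]
ee_rot: [[-0.021, -1.0, -0.002], [-1.0, 0.021, -0.001], [0.001, 0.002, -1.0]]
wrist_force: [0.3, -0.4, 0.1]
gripper_width: 0.545
gripper_force: 0.0
```

Emit:
{"fn": "drive_tool", "kwargs": {
  "rows": [
    [55, -10.8, -34.8, -25, 0, 0, -0.0142],
    [55, -10.8, -34.8, -25, 0, 0, -0.0142],
    [55, -10.8, -34.8, -25, 0, 0, -0.0142],
    [55, -10.8, -34.8, -25, 0, 0, -0.0142],
    [55, -10.8, -34.8, -20, 0, 0, -0.0142]
  ]
}}

```text
time_s: 7.87
tcp_pos: [0.5275, -0.0133, 0.249]
ee_rot: [[-0.092, -0.996, -0.003], [-0.996, 0.092, -0.0], [0.001, 0.003, -1.0]]
wrist_force: [0.1, -1.1, 0.1]
gripper_width: 0.553
gripper_force: 0.0
```

Emit:
{"fn": "drive_tool", "kwargs": {
  "rows": [
    [55, 0, 0, 0, 0, 0, 0],
    [55, 0, 0, 0, 0, 0, 0]
  ]
}}

```text
time_s: 8.03
tcp_pos: [0.5278, -0.0137, 0.2495]
ee_rot: [[-0.095, -0.995, -0.004], [-0.995, 0.095, -0.001], [0.002, 0.004, -1.0]]
wrist_force: [0.5, 1.0, 0.7]
gripper_width: 0.552
gripper_force: 0.0
```

```bash
cat > f.py <<'E'
from h import *
import sys
s=sense(); p=capture('wrist'); W=cloud(p,s); save(p,sys.argv[1]+'.png',1.2)
print(s['tcp_pos'],np.round(s['ee_rot'],3).tolist())
X,Y,Z=W[...,0],W[...,1],W[...,2]; f=p['frame'].astype(int)
roi=(X>.40)&(X<.66)&(Y>-.18)&(Y<.15)
b=roi&(Z>.030)&(Z<.046)&(f.sum(2)<330)
c,l,st,ce=cv2.connectedComponentsWithStats(b.astype(np.uint8))
for i in range(1,c):
    if st[i,4]>400: q=W[l==i]*1000; print('comp',st[i,4],cv2.minAreaRect(q[:,:2].astype(np.float32)),np.median(q[:,2]))
a=np.radians(-5.2); o=np.array([.5291,-.0192]); U=np.stack([np.cos(a)*(X-o[0])+np.sin(a)*(Y-o[1]),-np.sin(a)*(X-o[0])+np.cos(a)*(Y-o[1])],-1)
hi=(abs(U[...,0])<.03)&(abs(U[...,1])<.125)&(Z>.055)&(Z<.10)
c,l,st,ce=cv2.connectedComponentsWithStats(hi.astype(np.uint8))
for i in range(1,c):
    if st[i,4]>60: q=U[l==i]*1000; t=q[W[l==i][:,2]>.078];t=t if len(t)>5 else q; print('hi',st[i,4],'all',np.percentile(q,[2,98],axis=0).round(1).tolist(),'top',np.percentile(t,[2,98],axis=0).round(1).tolist(),np.nanmax(W[l==i][:,2]))
E
python3 f.py w3
```

```text
[ 0.52781647 -0.0136845   0.24951567] [[-0.095, -0.995, -0.004], [-0.995, 0.095, -0.001], [0.002, 0.004, -1.0]]
comp 3121 ((589.459228515625, -46.17864227294922), (210.08377075195312, 20.007781982421875), 84.88330078125) 38.11189020080935
comp 3194 ((469.05157470703125, -15.163528442382812), (249.16786193847656, 20.48908805847168), 84.82268524169922) 38.205495493238566
comp 447 ((519.541748046875, -136.9932098388672), (14.267583847045898, 34.92270278930664), 85.43534088134766) 34.57066847084889
hi 351 all [[-8.8, -7.6], [10.1, 6.0]] top [[-8.8, -6.6], [10.0, 6.1]] 0.08577936134475533
hi 138 all [[-2.4, 40.0], [4.4, 52.2]] top [[-2.3, 44.0], [4.2, 52.4]] 0.08563348788995079
hi 125 all [[-2.3, 72.5], [4.7, 81.1]] top [[-2.2, 72.6], [4.5, 81.3]] 0.08497224387282071
```

Emit:
{"fn": "drive_tool", "kwargs": {
  "rows": [
    [55, 2, -6, -35, 0, 0, 0],
    [55, 0, 0, -40, 0, 0, 0],
    [55, 0, 0, -40, 0, 0, 0],
    [55, 0, 0, -40, 0, 0, 0],
    [55, 0, 0, -24, 0, 0, 0]
  ]
}}

```text
time_s: 8.5
tcp_pos: [0.5308, -0.0167, 0.069]
ee_rot: [[-0.091, -0.996, -0.004], [-0.996, 0.091, -0.0], [0.001, 0.004, -1.0]]
wrist_force: [0.6, 0.1, 0.0]
gripper_width: 0.549
gripper_force: 0.0
```

Emit:
{"fn": "drive_tool", "kwargs": {
  "rows": [
    [0, 0, 0, 0, 0, 0, 0],
    [0, 0, 0, 0, 0, 0, 0],
    [0, 0, 0, 0, 0, 0, 0],
    [0, 0, 0, 0, 0, 0, 0],
    [0, 0, 0, 0, 0, 0, 0]
  ]
}}

```text
time_s: 8.92
tcp_pos: [0.5322, -0.0172, 0.0741]
ee_rot: [[-0.092, -0.996, 0.002], [-0.996, 0.092, 0.001], [-0.001, -0.002, -1.0]]
wrist_force: [-5.3, 1.6, 2.7]
gripper_width: 0.259
gripper_force: 2.7
```

Emit:
{"fn": "drive_tool", "kwargs": {
  "rows": [
    [0, -1, 0, 0, 0, 0, 0],
    [0, 0, 0, 0, 0, 0, 0],
    [0, -1.8, -20, 0, 0, 0, 0],
    [0, -1.8, -20, 0, 0, 0, 0],
    [0, 0, 0, 0, 0, 0, 0]
  ]
}}

```text
time_s: 9.33
tcp_pos: [0.527, -0.0598, 0.0737]
ee_rot: [[-0.093, -0.996, 0.001], [-0.996, 0.093, -0.001], [0.001, -0.001, -1.0]]
wrist_force: [-2.9, -2.1, 6.0]
gripper_width: 0.225
gripper_force: 30.0
```

Emit:
{"fn": "drive_tool", "kwargs": {
  "rows": [
    [0, -1.8, -20, 0, 0, 0, 0],
    [0, -1.8, -20, 0, 0, 0, 0],
    [0, 0, 0, 0, 0, 0, 0],
    [0, 0, 0, 0, 0, 0, 0]
  ]
}}

```text
time_s: 9.67
tcp_pos: [0.5234, -0.0995, 0.0737]
ee_rot: [[-0.093, -0.996, 0.0], [-0.996, 0.093, -0.001], [0.001, -0.001, -1.0]]
wrist_force: [-2.4, -2.6, 7.9]
gripper_width: 0.227
gripper_force: 30.0
```

Emit:
{"fn": "drive_tool", "kwargs": {
  "rows": [
    [60, 0, 0, 0, 0, 0, 0],
    [60, 0, 0, 0, 0, 0, 0],
    [60, 0, 0, 0, 0, 0, 0],
    [60, 0, 0, 30, 0, 0, 0],
    [60, 0, 0, 40, 0, 0, 0]
  ]
}}

```text
time_s: 10.08
tcp_pos: [0.5213, -0.0976, 0.1395]
ee_rot: [[-0.092, -0.996, -0.009], [-0.996, 0.092, -0.0], [0.001, 0.009, -1.0]]
wrist_force: [1.2, -0.2, 0.2]
gripper_width: 0.518
gripper_force: 0.0
```

Emit:
{"fn": "drive_tool", "kwargs": {
  "rows": [
    [65, 0, 0, 40, 0, 0, 0.115],
    [65, -4, -30, 30, 0, 0, 0.115],
    [65, -4, -30, 20, 0, 0, 0.115],
    [65, -4, -30, 20, 0, 0, 0.115],
    [65, -4, -30, 20, 0, 0, 0.115]
  ]
}}

```text
time_s: 10.5
tcp_pos: [0.5077, -0.2178, 0.2729]
ee_rot: [[0.471, -0.882, 0.002], [-0.882, -0.471, -0.0], [0.001, -0.002, -1.0]]
wrist_force: [0.7, 0.9, 0.1]
gripper_width: 0.649
gripper_force: 0.0
```

Emit:
{"fn": "drive_tool", "kwargs": {
  "rows": [
    [65, -4, -30, 0, 0, 0, 0.115],
    [65, -4, -30, 0, 0, 0, 0.115],
    [65, -4, -30, 0, 0, 0, 0.115],
    [65, -4, -30, 0, 0, 0, 0.115],
    [65, -1, -30, 0, 0, 0, 0.115]
  ]
}}

```text
time_s: 10.92
tcp_pos: [0.4904, -0.3682, 0.2715]
ee_rot: [[0.874, -0.485, 0.001], [-0.485, -0.874, -0.0], [0.001, -0.0, -1.0]]
wrist_force: [0.2, -0.1, 0.5]
gripper_width: 0.648
gripper_force: 0.0
```

Emit:
{"fn": "drive_tool", "kwargs": {
  "rows": [
    [65, 0, -26, 0, 0, 0, 0.09],
    [65, 0, 0, 0, 0, 0, 0],
    [65, 0, 0, 0, 0, 0, 0]
  ]
}}

```text
time_s: 11.17
tcp_pos: [0.4906, -0.3939, 0.2704]
ee_rot: [[0.911, -0.413, -0.001], [-0.413, -0.911, 0.001], [-0.001, -0.0, -1.0]]
wrist_force: [-0.1, 0.1, -0.1]
gripper_width: 0.648
gripper_force: 0.0
```

```bash
cat > g.py <<'E'
from h import *
import sys
def spindles(p,s=None):
    W=cloud(p,s); f=p['frame'].astype(int); out=[]
    seen=[]
    for l in ['stout_center','middle_center','slim_center']:
        for m in masks_of(l,p):
            if m['p']<.25: continue
            Q=W[m['region']]; k=~np.isnan(Q[:,0]); C=np.median(f[m['region']],0); Q=Q[k]
            if len(Q)<80 or C[0]<120 or C[1]<C[2]+15: continue   # pale only
            z0=np.percentile(Q[:,2],97)-.044; q=Q[Q[:,2]>z0+.020]
            if len(q)<50: continue
            rc=cv2.minAreaRect((q[Q[Q[:,2]>z0+.020][:,2]>z0+.036][:,:2]*1000).astype(np.float32)) if 0 else cv2.minAreaRect((q[:,:2]*1000).astype(np.float32))
            (cx,cy),(w,h),a=rc; L,Wd=(max(w,h),min(w,h)); a=a if w>h else a+90
            if any(np.hypot(cx-o[0],cy-o[1])<15 for o in seen): continue
            seen.append((cx,cy)); d=np.array([np.cos(np.radians(a)),np.sin(np.radians(a))]); n=np.array([-d[1],d[0]])
            e=(q[:,:2]*1000-[cx,cy]); t=e@d; v=e@n; sh=abs(t)<25
            zs=np.percentile(Q[abs((Q[:,:2]*1000-[cx,cy])@d)<25][:,2],97)
            print(l,round(m['p'],2),'c',round(cx,1),round(cy,1),'L',round(L,1),'W',round(Wd,1),'ang',round((a+90)%180-90,1),'ztop',round(z0+.044,4),'shaft top',round(zs,4),'shaft w',np.percentile(v[sh],[1,99]).round(1),'Lpct',np.percentile(t,[.5,99.5]).round(1))
if __name__=='__main__':
    s=sense(); p=capture('wrist'); save(p,sys.argv[1]+'.png',1.2); print(s['tcp_pos'],np.round(s['ee_rot'],3).tolist(),np.round(s['joints']))
    spindles(p,s)
E
python3 g.py w4
```

```text
[ 0.49057127 -0.39394467  0.27039872] [[0.911, -0.413, -0.001], [-0.413, -0.911, 0.001], [-0.001, -0.0, -1.0]] [-24.  21.   4.  -0. -72.  90.]
stout_center 0.68 c 485.7 -442.3 L 170.8 W 44.2 ang -23.4 ztop 0.0436 shaft top 0.041 shaft w [-19.5  18.4] Lpct [-84.9  84.5]
middle_center 0.9 c 499.6 -351.3 L 164.0 W 44.3 ang -22.5 ztop 0.0433 shaft top 0.0374 shaft w [-15.4  16.2] Lpct [-81.8  80.6]
```

Emit:
{"fn": "drive_tool", "kwargs": {
  "rows": [
    [65, -14, -19, -34, 0, 0, 0.017],
    [65, -14, -19.5, -35, 0, 0, 0],
    [65, 0, 0, -35, 0, 0, 0],
    [65, 0, 0, -35, 0, 0, 0],
    [65, 0, 0, -35, 0, 0, 0]
  ]
}}

```text
time_s: 11.78
tcp_pos: [0.4632, -0.4306, 0.0974]
ee_rot: [[0.919, -0.394, 0.001], [-0.394, -0.919, -0.001], [0.002, 0.0, -1.0]]
wrist_force: [0.2, -0.5, 0.6]
gripper_width: 0.654
gripper_force: 0.0
```

Emit:
{"fn": "drive_tool", "kwargs": {
  "rows": [
    [65, 0, 0, -35, 0, 0, 0],
    [65, 0, 0, -35, 0, 0, 0],
    [65, 0, 0, 0, 0, 0, 0]
  ]
}}

```text
time_s: 12.03
tcp_pos: [0.4602, -0.4281, 0.0218]
ee_rot: [[0.919, -0.394, -0.009], [-0.394, -0.919, 0.006], [-0.011, -0.002, -1.0]]
wrist_force: [-0.1, 0.2, -0.8]
gripper_width: 0.654
gripper_force: 0.0
```

Emit:
{"fn": "drive_tool", "kwargs": {
  "rows": [
    [0, 0, 0, 0, 0, 0, 0],
    [0, 0, 0, 0, 0, 0, 0],
    [0, 0, 0, 0, 0, 0, 0],
    [0, 0, 0, 0, 0, 0, 0],
    [0, 0, 0, 0, 0, 0, 0]
  ]
}}

```text
time_s: 12.45
tcp_pos: [0.4645, -0.4318, 0.0309]
ee_rot: [[0.919, -0.394, 0.004], [-0.394, -0.919, -0.003], [0.005, 0.001, -1.0]]
wrist_force: [1.1, 2.2, 6.0]
gripper_width: 0.448
gripper_force: 30.0
```

Emit:
{"fn": "drive_tool", "kwargs": {
  "rows": [
    [0, 0, 0, 15, 0, 0, 0],
    [0, 0, 0, 30, 0, 0, 0],
    [0, 0, 0, 30, 0, 0, 0],
    [0, 0, 0, 30, 0, 0, 0],
    [0, 0, 10, 25, 0, 0, 0]
  ]
}}

```text
time_s: 12.87
tcp_pos: [0.463, -0.4224, 0.1607]
ee_rot: [[0.918, -0.396, 0.002], [-0.396, -0.918, -0.002], [0.003, 0.001, -1.0]]
wrist_force: [0.8, 0.3, -1.0]
gripper_width: 0.451
gripper_force: 30.0
```

Emit:
{"fn": "drive_tool", "kwargs": {
  "rows": [
    [0, 3.7, 25, 0, 0, 0, 0.026],
    [0, 3.7, 35, 0, 0, 0, 0.026],
    [0, 3.7, 35, 0, 0, 0, 0.026],
    [0, 3.7, 35, 0, 0, 0, 0.026],
    [0, 3.7, 35, 0, 0, 0, 0.026]
  ]
}}

```text
time_s: 13.28
tcp_pos: [0.4808, -0.2547, 0.1585]
ee_rot: [[0.962, -0.272, 0.0], [-0.272, -0.962, 0.0], [0.0, -0.0, -1.0]]
wrist_force: [0.5, 0.8, -1.8]
gripper_width: 0.45
gripper_force: 30.0
```

Emit:
{"fn": "drive_tool", "kwargs": {
  "rows": [
    [0, 3.7, 35, 0, 0, 0, 0.026],
    [0, 3.7, 35, 0, 0, 0, 0.026],
    [0, 3.7, 35, 0, 0, 0, 0.026],
    [0, 3.7, 35, 0, 0, 0, 0.026],
    [0, 3.7, 35, 0, 0, 0, 0.026]
  ]
}}

```text
time_s: 13.7
tcp_pos: [0.4993, -0.0796, 0.1586]
ee_rot: [[0.99, -0.145, 0.0], [-0.145, -0.99, 0.0], [0.0, -0.0, -1.0]]
wrist_force: [0.6, 0.0, -1.7]
gripper_width: 0.453
gripper_force: 30.0
```

Emit:
{"fn": "drive_tool", "kwargs": {
  "rows": [
    [0, 3.7, 35, 0, 0, 0, 0.027],
    [0, 3.7, 35, 0, 0, 0, 0.027],
    [0, 0, 20, 0, 0, 0, 0],
    [0, 0, 0, 0, 0, 0, 0],
    [0, 0, 0, 0, 0, 0, 0]
  ]
}}

```text
time_s: 14.12
tcp_pos: [0.507, 0.0098, 0.1583]
ee_rot: [[0.996, -0.09, -0.0], [-0.09, -0.996, 0.0], [-0.0, -0.0, -1.0]]
wrist_force: [0.4, -0.9, -1.2]
gripper_width: 0.449
gripper_force: 30.0
```

```bash
cat > i.py <<'E'
from h import *
import sys
s=sense(); p=capture('top'); print(s['tcp_pos'],np.round(s['ee_rot'],3).tolist(),s['gripper_width'],s['wrist_force']); save(p,sys.argv[1]+'.png')
from g import spindles; spindles(p)
E
python3 i.py t1
```

```text
[0.506962   0.00978364 0.15833428] [[0.996, -0.09, -0.0], [-0.09, -0.996, 0.0], [-0.0, -0.0, -1.0]] 0.44949247706762263 [ 0.39847504 -0.92350506 -1.15873261]
stout_center 0.62 c 528.6 3.8 L 171.1 W 52.3 ang -5.2 ztop 0.1752 shaft top 0.4048 shaft w [26.2 26.2] Lpct [-85.   85.4]
middle_center 0.87 c 499.1 -347.0 L 163.4 W 42.0 ang -22.5 ztop 0.0475 shaft top 0.0419 shaft w [-13.   13.4] Lpct [-81.3  81.4]
middle_center 0.54 c 491.2 -32.8 L 144.0 W 108.6 ang -27.8 ztop 0.1524 shaft top 0.2494 shaft w [ 3.2 54.2] Lpct [-71.2  67.2]
```

Emit:
{"fn": "drive_tool", "kwargs": {
  "rows": [
    [0, 3, 16, 0, 0, 0, 0],
    [0, 0, 0, -30, 0, 0, 0],
    [0, 0, 0, -30, 0, 0, 0],
    [0, 0, 0, -18, 0, 0, 0],
    [0, 0, 0, -4, 0, 0, 0]
  ]
}}

```text
time_s: 14.73
tcp_pos: [0.5078, 0.0231, 0.0728]
ee_rot: [[0.996, -0.094, -0.007], [-0.094, -0.996, -0.002], [-0.007, 0.003, -1.0]]
wrist_force: [-0.6, -0.1, -1.3]
gripper_width: 0.452
gripper_force: 30.0
```

Emit:
{"fn": "drive_tool", "kwargs": {
  "rows": [
    [0, 0, 0, -2, 0, 0, 0],
    [0, 0, 0, 0, 0, 0, 0],
    [0, 0, 0, 0, 0, 0, 0]
  ]
}}

```text
time_s: 14.98
tcp_pos: [0.5115, 0.0247, 0.0753]
ee_rot: [[0.996, -0.092, 0.003], [-0.092, -0.996, 0.001], [0.003, -0.001, -1.0]]
wrist_force: [0.0, -0.5, -2.2]
gripper_width: 0.453
gripper_force: 30.0
```

Emit:
{"fn": "drive_tool", "kwargs": {
  "rows": [
    [0, 0, 0, -2, 0, 0, 0],
    [0, 0, 0, 0, 0, 0, 0],
    [0, 0, 0, 0, 0, 0, 0]
  ]
}}

```text
time_s: 15.23
tcp_pos: [0.5107, 0.0249, 0.0727]
ee_rot: [[0.996, -0.092, 0.001], [-0.092, -0.996, 0.0], [0.001, -0.001, -1.0]]
wrist_force: [-0.5, -0.1, -0.3]
gripper_width: 0.455
gripper_force: 30.0
```

Emit:
{"fn": "drive_tool", "kwargs": {
  "rows": [
    [0, 0, 0, -1.5, 0, 0, 0],
    [0, 0, 0, 0, 0, 0, 0],
    [0, 0, 0, 0, 0, 0, 0]
  ]
}}

```text
time_s: 15.48
tcp_pos: [0.5108, 0.025, 0.0709]
ee_rot: [[0.996, -0.091, 0.001], [-0.091, -0.996, 0.0], [0.001, -0.0, -1.0]]
wrist_force: [-0.8, -0.0, 0.2]
gripper_width: 0.451
gripper_force: 30.0
```

Emit:
{"fn": "drive_tool", "kwargs": {
  "rows": [
    [60, 0, 0, -1, 0, 0, 0],
    [60, 0, 0, 0, 0, 0, 0],
    [60, 0, 0, 0, 0, 0, 0],
    [60, 0, 0, 30, 0, 0, 0],
    [60, 0, 0, 40, 0, 0, 0]
  ]
}}

```text
time_s: 15.9
tcp_pos: [0.5078, 0.024, 0.137]
ee_rot: [[0.996, -0.092, -0.009], [-0.092, -0.996, -0.003], [-0.009, 0.004, -1.0]]
wrist_force: [1.1, -0.1, -0.1]
gripper_width: 0.591
gripper_force: 0.0
```

Emit:
{"fn": "drive_tool", "kwargs": {
  "rows": [
    [60, 0, 0, 40, 0, 0, 0],
    [60, 1, -10, 40, 0, 0, -0.12],
    [60, 1, -10, 0, 0, 0, -0.12],
    [60, 1, -10, 0, 0, 0, -0.12],
    [60, 1, -10, 0, 0, 0, -0.12]
  ]
}}

```text
time_s: 16.32
tcp_pos: [0.5145, -0.0155, 0.2205]
ee_rot: [[0.838, -0.546, 0.002], [-0.546, -0.838, 0.001], [0.001, -0.002, -1.0]]
wrist_force: [0.7, 0.3, 0.8]
gripper_width: 0.601
gripper_force: 0.0
```

Emit:
{"fn": "drive_tool", "kwargs": {
  "rows": [
    [60, 1, -10, 0, 0, 0, -0.12],
    [60, 1, -10, 0, 0, 0, -0.12],
    [60, 1, -10, 0, 0, 0, -0.12],
    [60, 1, -10, 0, 0, 0, -0.12],
    [60, 1, -10, 0, 0, 0, -0.12]
  ]
}}

```text
time_s: 16.73
tcp_pos: [0.5193, -0.0657, 0.2194]
ee_rot: [[0.383, -0.924, -0.0], [-0.924, -0.383, 0.0], [-0.0, 0.0, -1.0]]
wrist_force: [-0.6, -0.1, 0.7]
gripper_width: 0.598
gripper_force: 0.0
```

Emit:
{"fn": "drive_tool", "kwargs": {
  "rows": [
    [60, 1, -10, 0, 0, 0, -0.12],
    [60, 1, -10, 0, 0, 0, -0.12],
    [60, 1, -10, 0, 0, 0, -0.12],
    [60, 0, -5, 0, 0, 0, -0.01],
    [60, 0, 0, 0, 0, 0, 0]
  ]
}}

```text
time_s: 17.15
tcp_pos: [0.5222, -0.1009, 0.2193]
ee_rot: [[0.03, -1.0, -0.001], [-1.0, -0.03, -0.0], [0.0, 0.001, -1.0]]
wrist_force: [-0.7, -0.0, -0.7]
gripper_width: 0.602
gripper_force: 0.0
```

```bash
python3 g.py w5; python3 f.py w6
```

```text
[ 0.52216113 -0.10094122  0.21927659] [[0.03, -1.0, -0.001], [-1.0, -0.03, -0.0], [0.0, 0.001, -1.0]] [  7.  14. -15.  -0. -61.  -5.]
stout_center 0.62 c 502.4 -15.3 L 161.7 W 159.8 ang 48.6 ztop 0.083 shaft top 0.0832 shaft w [34.3 78.4] Lpct [ 1.8 76.6]
[ 0.5223325  -0.09981454  0.21950214] [[0.031, -1.0, -0.0], [-1.0, -0.031, 0.0], [-0.0, 0.0, -1.0]]
comp 1912 ((586.3436889648438, -81.86337280273438), (139.98524475097656, 20.218563079833984), 84.35923767089844) 38.05678263502149
comp 433 ((519.5592651367188, -137.9446563720703), (13.999044418334961, 34.804744720458984), 84.47074127197266) 34.26347794643664
comp 1940 ((464.85784912109375, -63.180198669433594), (154.57630920410156, 20.6378173828125), 84.71707916259766) 38.07698974408385
hi 445 all [[-8.4, -90.2], [10.6, -76.1]] top [[-8.4, -89.0], [10.6, -75.6]] 0.0862024362766165
hi 180 all [[-2.8, -42.3], [5.0, -30.4]] top [[-2.8, -38.3], [5.0, -30.2]] 0.0852140676510803
hi 192 all [[-24.9, 20.5], [29.0, 22.3]] top [[-24.9, 20.5], [29.0, 22.3]] 0.0676152212806041
hi 219 all [[-29.3, 43.5], [25.2, 56.6]] top [[-29.7, 43.2], [13.1, 50.3]] 0.08102548967382578
hi 166 all [[-2.8, 72.5], [5.0, 80.5]] top [[-2.8, 72.7], [4.9, 81.4]] 0.08549134105134043
```

Emit:
{"fn": "drive_tool", "kwargs": {
  "rows": [
    [55, 0.5, -1, -28, 0, 0, -0.122],
    [55, 0, 0, -35, 0, 0, 0],
    [55, 0, 0, -35, 0, 0, 0],
    [55, 0, 0, -35, 0, 0, 0],
    [55, 0, 0, -15, 0, 0, 0]
  ]
}}

```text
time_s: 17.82
tcp_pos: [0.5201, -0.1008, 0.0674]
ee_rot: [[-0.092, -0.996, -0.007], [-0.996, 0.092, 0.0], [0.0, 0.007, -1.0]]
wrist_force: [-0.3, 0.4, 0.1]
gripper_width: 0.55
gripper_force: 0.0
```

Emit:
{"fn": "drive_tool", "kwargs": {
  "rows": [
    [0, 0, 0, 0, 0, 0, 0],
    [0, 0, 0, 0, 0, 0, 0],
    [0, 0, 0, 0, 0, 0, 0],
    [0, 0, 0, 0, 0, 0, 0],
    [0, 0, 0, 0, 0, 0, 0]
  ]
}}

```text
time_s: 18.23
tcp_pos: [0.524, -0.101, 0.0732]
ee_rot: [[-0.092, -0.996, 0.004], [-0.996, 0.092, 0.0], [-0.001, -0.004, -1.0]]
wrist_force: [-0.0, -0.2, 0.3]
gripper_width: 0.259
gripper_force: 0.0
```

Emit:
{"fn": "drive_tool", "kwargs": {
  "rows": [
    [0, 0, 0, 0, 0, 0, 0],
    [0, 0, 0, 0, 0, 0, 0]
  ]
}}

```text
time_s: 18.4
tcp_pos: [0.5232, -0.1011, 0.073]
ee_rot: [[-0.093, -0.996, 0.002], [-0.996, 0.093, 0.0], [-0.0, -0.002, -1.0]]
wrist_force: [-2.4, 2.0, 7.0]
gripper_width: 0.225
gripper_force: 30.0
```

Emit:
{"fn": "drive_tool", "kwargs": {
  "rows": [
    [0, 1.4, 15, 0, 0, 0, 0],
    [0, 1.4, 15, 0, 0, 0, 0],
    [0, 1.4, 15, 0, 0, 0, 0],
    [0, 0.5, 5, 0, 0, 0, 0],
    [0, 0, 0, 0, 0, 0, 0]
  ]
}}

```text
time_s: 18.82
tcp_pos: [0.5279, -0.0503, 0.073]
ee_rot: [[-0.091, -0.996, 0.001], [-0.996, 0.091, 0.0], [-0.0, -0.001, -1.0]]
wrist_force: [-1.7, 3.5, 6.8]
gripper_width: 0.226
gripper_force: 30.0
```

Emit:
{"fn": "drive_tool", "kwargs": {
  "rows": [
    [0, 0.2, 2, 0, 0, 0, 0],
    [0, 0.2, 2, 0, 0, 0, 0],
    [0, 0.2, 2, 0, 0, 0, 0],
    [0, 0.1, 1, 0, 0, 0, 0],
    [0, 0, 0, 0, 0, 0, 0]
  ]
}}

```text
time_s: 19.23
tcp_pos: [0.5284, -0.0448, 0.073]
ee_rot: [[-0.092, -0.996, 0.001], [-0.996, 0.092, -0.001], [0.001, -0.001, -1.0]]
wrist_force: [-1.8, -1.9, 6.6]
gripper_width: 0.229
gripper_force: 30.0
```

Emit:
{"fn": "drive_tool", "kwargs": {
  "rows": [
    [0, 0.1, 1, 0, 0, 0, 0],
    [0, 0.1, 1, 0, 0, 0, 0],
    [0, 0, 0, 0, 0, 0, 0]
  ]
}}

```text
time_s: 19.48
tcp_pos: [0.5286, -0.043, 0.073]
ee_rot: [[-0.092, -0.996, 0.001], [-0.996, 0.092, -0.001], [0.001, -0.001, -1.0]]
wrist_force: [-2.6, -3.2, 5.8]
gripper_width: 0.225
gripper_force: 30.0
```

Emit:
{"fn": "drive_tool", "kwargs": {
  "rows": [
    [0, 0.1, 1, 0, 0, 0, 0],
    [0, 0.1, 1, 0, 0, 0, 0],
    [0, 0, 0, 0, 0, 0, 0]
  ]
}}

```text
time_s: 19.73
tcp_pos: [0.5288, -0.041, 0.073]
ee_rot: [[-0.092, -0.996, 0.001], [-0.996, 0.092, -0.001], [0.001, -0.001, -1.0]]
wrist_force: [-2.4, -2.7, 6.2]
gripper_width: 0.227
gripper_force: 30.0
```

Emit:
{"fn": "drive_tool", "kwargs": {
  "rows": [
    [0, 0.1, 1, 0, 0, 0, 0],
    [0, 0, 0, 0, 0, 0, 0]
  ]
}}

```text
time_s: 19.9
tcp_pos: [0.5288, -0.04, 0.073]
ee_rot: [[-0.092, -0.996, 0.001], [-0.996, 0.092, -0.001], [0.001, -0.001, -1.0]]
wrist_force: [-3.0, -3.0, 6.2]
gripper_width: 0.225
gripper_force: 30.0
```

Emit:
{"fn": "drive_tool", "kwargs": {
  "rows": [
    [0, 0.1, 1, 0, 0, 0, 0],
    [0, 0, 0, 0, 0, 0, 0]
  ]
}}

```text
time_s: 20.07
tcp_pos: [0.5289, -0.039, 0.073]
ee_rot: [[-0.092, -0.996, 0.001], [-0.996, 0.092, -0.001], [0.001, -0.001, -1.0]]
wrist_force: [-1.8, -3.3, 5.6]
gripper_width: 0.228
gripper_force: 30.0
```

Emit:
{"fn": "drive_tool", "kwargs": {
  "rows": [
    [0, 0.1, 1, 0, 0, 0, 0],
    [0, 0, 0, 0, 0, 0, 0]
  ]
}}

```text
time_s: 20.23
tcp_pos: [0.529, -0.0381, 0.073]
ee_rot: [[-0.092, -0.996, 0.001], [-0.996, 0.092, -0.001], [0.001, -0.001, -1.0]]
wrist_force: [-2.5, -3.4, 6.9]
gripper_width: 0.227
gripper_force: 30.0
```

Emit:
{"fn": "drive_tool", "kwargs": {
  "rows": [
    [0, 0.05, 0.5, 0, 0, 0, 0],
    [0, 0, 0, 0, 0, 0, 0]
  ]
}}

```text
time_s: 20.4
tcp_pos: [0.529, -0.0379, 0.073]
ee_rot: [[-0.092, -0.996, 0.0], [-0.996, 0.092, -0.002], [0.002, -0.001, -1.0]]
wrist_force: [-2.2, -4.6, 6.6]
gripper_width: 0.224
gripper_force: 30.0
```

Emit:
{"fn": "drive_tool", "kwargs": {
  "rows": [
    [0, 0.05, 0.5, 0, 0, 0, 0],
    [0, 0, 0, 0, 0, 0, 0]
  ]
}}

```text
time_s: 20.57
tcp_pos: [0.5291, -0.0377, 0.073]
ee_rot: [[-0.092, -0.996, 0.0], [-0.996, 0.092, -0.002], [0.002, -0.0, -1.0]]
wrist_force: [-1.0, -6.9, 6.3]
gripper_width: 0.227
gripper_force: 30.0
```

Emit:
{"fn": "drive_tool", "kwargs": {
  "rows": [
    [0, 0.1, 1, 0, 0, 0, 0],
    [0, 0, 0, 0, 0, 0, 0],
    [0, 0, 0, 0, 0, 0, 0],
    [0, 0, 0, 0, 0, 0, 0],
    [0, 0, 0, 0, 0, 0, 0]
  ]
}}

```text
time_s: 20.98
tcp_pos: [0.529, -0.0376, 0.073]
ee_rot: [[-0.093, -0.996, -0.0], [-0.996, 0.093, -0.003], [0.003, -0.0, -1.0]]
wrist_force: [-1.5, -10.4, 5.2]
gripper_width: 0.229
gripper_force: 30.0
```

Emit:
{"fn": "drive_tool", "kwargs": {
  "rows": [
    [0, 0, 0, 0, 0, 0, 0],
    [0, 0, 0, 0, 0, 0, 0],
    [0, 0, 0, 0, 0, 0, 0],
    [0, 0, 0, 0, 0, 0, 0],
    [0, 0, 0, 0, 0, 0, 0]
  ]
}}

```text
time_s: 21.4
tcp_pos: [0.5291, -0.0375, 0.073]
ee_rot: [[-0.093, -0.996, -0.0], [-0.996, 0.093, -0.003], [0.003, -0.0, -1.0]]
wrist_force: [-0.1, -10.3, 6.3]
gripper_width: 0.225
gripper_force: 30.0
```

```bash
python3 i.py t2; python3 - <<'E'
import cv2; i=cv2.imread('pics/t2.png'); cv2.imwrite('pics/t2c.png',cv2.resize(i[230:370,250:430],None,fx=3,fy=3))
E
```

```text
[ 0.52906051 -0.03754627  0.07301757] [[-0.093, -0.996, -0.0], [-0.996, 0.093, -0.003], [0.003, -0.0, -1.0]] 0.22477047467704028 [ -0.05090451 -10.25938684   6.27077207]
stout_center 0.62 c 477.3 40.8 L 58.8 W 44.0 ang 1.5 ztop 0.0886 shaft top 0.0888 shaft w [-21.4  21.6] Lpct [-29.1  29. ]
middle_center 0.85 c 499.2 -347.1 L 163.6 W 41.7 ang -22.4 ztop 0.0476 shaft top 0.0414 shaft w [-12.6  13.8] Lpct [-80.9  81.3]
middle_center 0.59 c 273.9 -376.3 L 22.5 W 21.4 ang -89.9 ztop 0.1312 shaft top 0.1312 shaft w [-10.7  10.5] Lpct [-11.2  11.2]
slim_center 0.43 c 612.1 282.1 L 290.1 W 118.5 ang 61.0 ztop 0.2874 shaft top 0.3091 shaft w [-44.8 -10. ] Lpct [-49.6 142.6]
```

Emit:
{"fn": "drive_tool", "kwargs": {
  "rows": [
    [0, -1.4, -15.5, 0, 0, 0, 0],
    [0, -1.4, -15.5, 0, 0, 0, 0],
    [0, -1.4, -15.5, 0, 0, 0, 0],
    [0, -1.4, -15.5, 0, 0, 0, 0],
    [0, 0, 0, 0, 0, 0, 0]
  ]
}}

```text
time_s: 22.02
tcp_pos: [0.5234, -0.0992, 0.073]
ee_rot: [[-0.094, -0.996, 0.001], [-0.996, 0.094, -0.001], [0.001, -0.001, -1.0]]
wrist_force: [-1.9, -2.4, 6.6]
gripper_width: 0.227
gripper_force: 30.0
```

Emit:
{"fn": "drive_tool", "kwargs": {
  "rows": [
    [60, 0, 0, 0, 0, 0, 0],
    [60, 0, 0, 0, 0, 0, 0],
    [60, 0, 0, 0, 0, 0, 0],
    [60, 0, 0, 35, 0, 0, 0],
    [60, 0, 0, 40, 0, 0, 0]
  ]
}}

```text
time_s: 22.43
tcp_pos: [0.5215, -0.0969, 0.1444]
ee_rot: [[-0.093, -0.996, -0.008], [-0.996, 0.093, -0.0], [0.001, 0.008, -1.0]]
wrist_force: [1.3, -0.8, 0.2]
gripper_width: 0.521
gripper_force: 0.0
```

Emit:
{"fn": "drive_tool", "kwargs": {
  "rows": [
    [60, 0, 0, 40, 0, 0, 0],
    [60, -1, 11, 40, 0, 0, 0.121],
    [60, -1, 11, 0, 0, 0, 0.121],
    [60, -1, 11, 0, 0, 0, 0.121],
    [60, -1, 11, 0, 0, 0, 0.121]
  ]
}}

```text
time_s: 22.85
tcp_pos: [0.5198, -0.0522, 0.2274]
ee_rot: [[0.387, -0.922, 0.002], [-0.922, -0.387, 0.001], [0.0, -0.002, -1.0]]
wrist_force: [-0.6, -0.1, -1.0]
gripper_width: 0.6
gripper_force: 0.0
```

Emit:
{"fn": "drive_tool", "kwargs": {
  "rows": [
    [60, -1, 11, 0, 0, 0, 0.121],
    [60, -1, 11, 0, 0, 0, 0.121],
    [60, -1, 11, 0, 0, 0, 0.121],
    [60, -1, 11, 0, 0, 0, 0.121],
    [60, -1, 11, 0, 0, 0, 0.121]
  ]
}}

```text
time_s: 23.27
tcp_pos: [0.5144, 0.0028, 0.2263]
ee_rot: [[0.843, -0.538, -0.0], [-0.538, -0.843, 0.0], [-0.0, -0.0, -1.0]]
wrist_force: [0.5, -0.2, 0.7]
gripper_width: 0.599
gripper_force: 0.0
```

Emit:
{"fn": "drive_tool", "kwargs": {
  "rows": [
    [60, -1, 11, 0, 0, 0, 0.121],
    [60, -1, 11, 0, 0, 0, 0.121],
    [60, -1, 3, 0, 0, 0, 0.121],
    [60, 0, 0, 0, 0, 0, 0.1],
    [60, 0, 0, 0, 0, 0, 0]
  ]
}}

```text
time_s: 23.68
tcp_pos: [0.5115, 0.0276, 0.2263]
ee_rot: [[0.994, -0.109, -0.0], [-0.109, -0.994, 0.0], [-0.0, -0.0, -1.0]]
wrist_force: [-0.1, -0.8, 0.1]
gripper_width: 0.596
gripper_force: 0.0
```

```bash
python3 g.py w7
```

```text
[0.51145666 0.02758283 0.22632956] [[0.994, -0.109, -0.0], [-0.109, -0.994, 0.0], [-0.0, -0.0, -1.0]] [ 21.  12. -17.  -0. -62.  63.]
stout_center 0.81 c 534.8 33.6 L 171.4 W 44.1 ang -5.3 ztop 0.0834 shaft top 0.0809 shaft w [-18.9  19.5] Lpct [-85.   83.9]
stout_center 0.75 c 516.1 222.0 L 228.7 W 198.5 ang -34.1 ztop 0.0784 shaft top 0.0604 shaft w [-1.8 41.4] Lpct [-113.7  109.7]
```

View pics/w7.png

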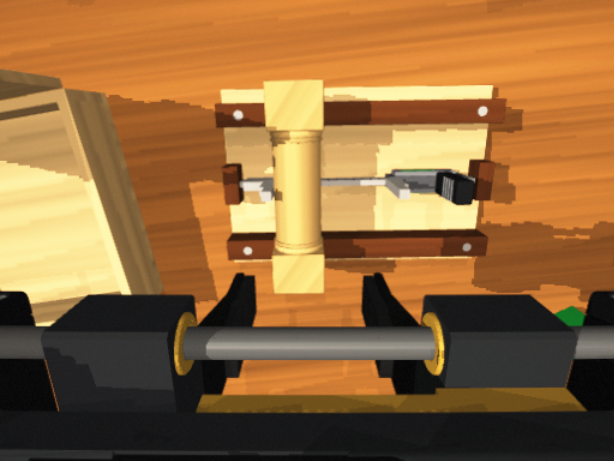

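Emit:
{"fn": "drive_tool", "kwargs": {
  "rows": [
    [60, 0, 8, -30, 0, 0, 0.017],
    [60, 0, 0, -35, 0, 0, 0],
    [60, 0, 0, -35, 0, 0, 0],
    [60, 0, 0, -35, 0, 0, 0],
    [60, 0, 0, -25, 0, 0, 0]
  ]
}}

```text
time_s: 24.3
tcp_pos: [0.5103, 0.0343, 0.0639]
ee_rot: [[0.995, -0.097, -0.003], [-0.097, -0.995, -0.001], [-0.003, 0.001, -1.0]]
wrist_force: [0.0, 0.0, -0.7]
gripper_width: 0.599
gripper_force: 0.0
```

Emit:
{"fn": "drive_tool", "kwargs": {
  "rows": [
    [60, 0, 0, 0, 0, 0, 0],
    [0, 0, 0, 0, 0, 0, 0],
    [0, 0, 0, 0, 0, 0, 0],
    [0, 0, 0, 0, 0, 0, 0],
    [0, 0, 0, 0, 0, 0, 0]
  ]
}}

```text
time_s: 24.72
tcp_pos: [0.5131, 0.0353, 0.0686]
ee_rot: [[0.996, -0.095, 0.005], [-0.095, -0.996, 0.002], [0.004, -0.002, -1.0]]
wrist_force: [0.0, 1.0, 1.8]
gripper_width: 0.448
gripper_force: 30.0
```

Emit:
{"fn": "drive_tool", "kwargs": {
  "rows": [
    [0, 0, 0, 0, 0, 0, 0],
    [0, 0, 0, 25, 0, 0, 0],
    [0, 0, 0, 30, 0, 0, 0],
    [0, 0, 0, 35, 0, 0, 0],
    [0, 0, 0, 0, 0, 0, 0]
  ]
}}

```text
time_s: 25.13
tcp_pos: [0.5156, 0.0358, 0.1638]
ee_rot: [[0.996, -0.093, 0.014], [-0.093, -0.996, 0.003], [0.014, -0.005, -1.0]]
wrist_force: [1.5, 0.8, -0.5]
gripper_width: 0.454
gripper_force: 30.0
```

Emit:
{"fn": "drive_tool", "kwargs": {
  "rows": [
    [0, -1, 33, 0, 0, 0, 0.0136],
    [0, -1, 33, 0, 0, 0, 0.0136],
    [0, -1, 33, 0, 0, 0, 0.0136],
    [0, -1, 33, 0, 0, 0, 0.0136],
    [0, -1, 33, 0, 0, 0, 0.0136]
  ]
}}

```text
time_s: 25.55
tcp_pos: [0.5059, 0.2011, 0.1569]
ee_rot: [[1.0, -0.027, 0.0], [-0.027, -1.0, 0.001], [0.0, -0.001, -1.0]]
wrist_force: [1.4, 0.1, -1.6]
gripper_width: 0.449
gripper_force: 30.0
```

Emit:
{"fn": "drive_tool", "kwargs": {
  "rows": [
    [0, -1, 33, 0, 0, 0, 0.0136],
    [0, -1, 33, 0, 0, 0, 0.0136],
    [0, -1, 33, 0, 0, 0, 0.0136],
    [0, -1, 33, 0, 0, 0, 0.0136],
    [0, -1, 35, 0, 0, 0, 0.0136]
  ]
}}

```text
time_s: 25.97
tcp_pos: [0.5008, 0.3679, 0.1567]
ee_rot: [[0.999, 0.041, -0.001], [0.041, -0.999, -0.0], [-0.001, 0.0, -1.0]]
wrist_force: [0.6, 0.2, -0.4]
gripper_width: 0.452
gripper_force: 30.0
```

Emit:
{"fn": "drive_tool", "kwargs": {
  "rows": [
    [0, 0, 0, 0, 0, 0, 0],
    [0, 0, 0, 0, 0, 0, 0],
    [0, 0, 0, 0, 0, 0, 0]
  ]
}}

```text
time_s: 26.22
tcp_pos: [0.5009, 0.3663, 0.1561]
ee_rot: [[0.999, 0.041, -0.001], [0.041, -0.999, -0.001], [-0.001, 0.001, -1.0]]
wrist_force: [-0.6, 0.2, -1.4]
gripper_width: 0.451
gripper_force: 30.0
```

```bash
cat > j.py <<'E'
from h import *
import sys
s=sense(); p=capture('wrist'); W=cloud(p,s); save(p,sys.argv[1]+'.png',1.2); print(s['tcp_pos'],np.round(s['ee_rot'],3).tolist(),s['gripper_width'])
a=np.radians(2.5); o=np.array([.528,.3205]); X,Y,Z=W[...,0]-o[0],W[...,1]-o[1],W[...,2]
U=np.cos(a)*X+np.sin(a)*Y; V=-np.sin(a)*X+np.cos(a)*Y
rim=(Z>.056)&(Z<.068)&(abs(U)<.12)&(abs(V)<.13)
for n,m in [('rightwall',rim&(V<-.08)&(abs(U)<.08)),('left',rim&(V>.08)&(abs(U)<.08)),('front',rim&(U<-.08)&(abs(V)<.09))]:
    if m.sum()>10: print(n,m.sum(),'U',np.percentile(U[m],[2,50,98]).round(4),'V',np.percentile(V[m],[2,50,98]).round(4))
m=(Z>.10)&(Z<.19)&(abs(U)<.11)&(abs(V)<.12); 
if m.sum()>50:
    rc=cv2.minAreaRect((np.c_[U[m],V[m]]*1000).astype(np.float32)); print('held',m.sum(),rc,np.percentile(Z[m],[2,98]),'U',np.percentile(U[m],[1,99]),'V',np.percentile(V[m],[1,99]))
E
python3 j.py w8
```

```text
[0.50092607 0.3663099  0.15612638] [[0.999, 0.041, -0.001], [0.041, -0.999, -0.001], [-0.001, 0.001, -1.0]] 0.45069384858997585
rightwall 2830 U [-0.0736  0.0132  0.0774] V [-0.1168 -0.1111 -0.1072]
left 2417 U [-0.0727  0.0142  0.0778] V [0.1065 0.1105 0.1156]
held 32059 ((24.731369018554688, 7.094062805175781), (160.68063354492188, 216.59226989746094), 0.3943341374397278) [0.10374289 0.17990409] U [-0.05370737  0.10440572] V [-0.0782549   0.10360461]
```

View pics/w8.png

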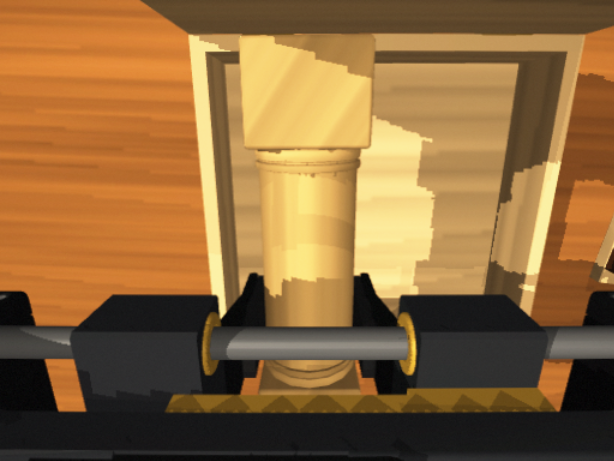

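Emit:
{"fn": "drive_tool", "kwargs": {
  "rows": [
    [0, 1.5, 0, -35, 0, 0, 0],
    [0, 0, 0, -35, 0, 0, 0],
    [0, 0, 0, -30, 0, 0, 0],
    [0, 0, 0, -12, 0, 0, 0],
    [0, 0, 0, 0, 0, 0, 0]
  ]
}}

```text
time_s: 26.68
tcp_pos: [0.5017, 0.3639, 0.0414]
ee_rot: [[0.999, 0.039, -0.005], [0.039, -0.999, -0.006], [-0.005, 0.005, -1.0]]
wrist_force: [1.1, -0.6, -2.2]
gripper_width: 0.453
gripper_force: 30.0
```

Emit:
{"fn": "drive_tool", "kwargs": {
  "rows": [
    [0, 0, 0, -2, 0, 0, 0],
    [0, 0, 0, 0, 0, 0, 0],
    [0, 0, 0, 0, 0, 0, 0],
    [0, 0, 0, 0, 0, 0, 0]
  ]
}}

```text
time_s: 27.02
tcp_pos: [0.5039, 0.3676, 0.0445]
ee_rot: [[0.999, 0.041, 0.002], [0.041, -0.999, 0.003], [0.003, -0.003, -1.0]]
wrist_force: [0.3, -0.1, -2.2]
gripper_width: 0.453
gripper_force: 30.0
```

Emit:
{"fn": "drive_tool", "kwargs": {
  "rows": [
    [0, 0, 0, -2, 0, 0, 0],
    [0, 0, 0, 0, 0, 0, 0],
    [0, 0, 0, 0, 0, 0, 0]
  ]
}}

```text
time_s: 27.27
tcp_pos: [0.503, 0.3669, 0.0408]
ee_rot: [[0.999, 0.041, 0.0], [0.041, -0.999, 0.0], [0.0, -0.0, -1.0]]
wrist_force: [0.2, -0.0, -2.5]
gripper_width: 0.45
gripper_force: 30.0
```

Emit:
{"fn": "drive_tool", "kwargs": {
  "rows": [
    [0, 0, 0, -3, 0, 0, 0],
    [0, 0, 0, 0, 0, 0, 0],
    [0, 0, 0, 0, 0, 0, 0]
  ]
}}

```text
time_s: 27.52
tcp_pos: [0.5033, 0.3672, 0.0376]
ee_rot: [[0.999, 0.042, 0.001], [0.042, -0.999, 0.001], [0.001, -0.001, -1.0]]
wrist_force: [0.4, -0.4, -0.3]
gripper_width: 0.449
gripper_force: 30.0
```

Emit:
{"fn": "drive_tool", "kwargs": {
  "rows": [
    [0, 0, 0, -1, 0, 0, 0],
    [0, 0, 0, 0, 0, 0, 0],
    [0, 0, 0, 0, 0, 0, 0]
  ]
}}

```text
time_s: 27.77
tcp_pos: [0.5034, 0.3672, 0.0376]
ee_rot: [[0.999, 0.042, 0.001], [0.042, -0.999, 0.001], [0.001, -0.001, -1.0]]
wrist_force: [-0.7, -0.1, 5.7]
gripper_width: 0.449
gripper_force: 30.0
```

Emit:
{"fn": "drive_tool", "kwargs": {
  "rows": [
    [60, 0, 0, 0, 0, 0, 0],
    [60, 0, 0, 0, 0, 0, 0],
    [60, 0, 0, 0, 0, 0, 0],
    [60, 0, 0, 20, 0, 0, 0],
    [60, 0, 0, 40, 0, 0, 0]
  ]
}}

```text
time_s: 28.18
tcp_pos: [0.5003, 0.3639, 0.0913]
ee_rot: [[0.999, 0.04, -0.009], [0.04, -0.999, -0.009], [-0.01, 0.009, -1.0]]
wrist_force: [1.1, -0.6, 0.8]
gripper_width: 0.598
gripper_force: 0.0
```

Emit:
{"fn": "drive_tool", "kwargs": {
  "rows": [
    [60, 0, 0, 40, 0, 0, 0],
    [60, 0, 0, 40, 0, 0, 0],
    [60, 0, 0, 40, 0, 0, 0],
    [60, 0, 0, 30, 0, 0, 0],
    [60, 0, 0, 0, 0, 0, 0]
  ]
}}

```text
time_s: 28.6
tcp_pos: [0.5059, 0.3689, 0.2549]
ee_rot: [[0.999, 0.042, 0.012], [0.042, -0.999, 0.01], [0.012, -0.009, -1.0]]
wrist_force: [0.1, 0.7, 0.6]
gripper_width: 0.6
gripper_force: 0.0
```

```bash
python3 g.py w9; python3 i.py t3
```

```text
[0.50591273 0.36886037 0.25489458] [[0.999, 0.042, 0.012], [0.042, -0.999, 0.01], [0.012, -0.009, -1.0]] [ 51.  21.   1.   0. -69.  41.]
stout_center 0.98 c 524.5 366.7 L 170.6 W 43.7 ang 2.9 ztop 0.0524 shaft top 0.05 shaft w [-18.9  19.3] Lpct [-84.1  85. ]
[0.50234719 0.36620071 0.24475381] [[0.999, 0.041, -0.003], [0.041, -0.999, -0.002], [-0.003, 0.002, -1.0]] 0.6004908203767129 [ 0.18579359  0.41306533 -0.09327094]
stout_center 0.58 c 526.2 335.9 L 171.6 W 110.4 ang 3.2 ztop 0.0574 shaft top 0.2976 shaft w [-54.3  47.4] Lpct [-85.1  83.7]
middle_center 0.88 c 499.3 -348.1 L 164.1 W 43.9 ang -22.5 ztop 0.0473 shaft top 0.0405 shaft w [-16.1  15.6] Lpct [-80.9  81.9]
```

Emit:
{"fn": "drive_tool", "kwargs": {
  "rows": [
    [60, -0.7, -40, 0, 0, 0, -0.024],
    [60, -0.7, -40, 0, 0, 0, -0.024],
    [60, -0.7, -40, 0, 0, 0, -0.024],
    [60, -0.7, -40, 0, 0, 0, -0.024],
    [60, -0.7, -40, 0, 0, 0, -0.024]
  ]
}}

```text
time_s: 29.42
tcp_pos: [0.499, 0.165, 0.2458]
ee_rot: [[0.997, -0.079, -0.001], [-0.079, -0.997, -0.001], [-0.001, 0.001, -1.0]]
wrist_force: [0.8, 1.3, -0.3]
gripper_width: 0.599
gripper_force: 0.0
```

Emit:
{"fn": "drive_tool", "kwargs": {
  "rows": [
    [60, -0.7, -40, 0, 0, 0, -0.024],
    [60, -0.7, -40, 0, 0, 0, -0.024],
    [60, -0.7, -40, 0, 0, 0, -0.024],
    [60, -0.7, -40, 0, 0, 0, -0.024],
    [60, -0.7, -40, 0, 0, 0, -0.024]
  ]
}}

```text
time_s: 29.83
tcp_pos: [0.4954, -0.0351, 0.2461]
ee_rot: [[0.98, -0.198, -0.001], [-0.198, -0.98, -0.0], [-0.001, 0.0, -1.0]]
wrist_force: [0.7, -0.5, -0.6]
gripper_width: 0.597
gripper_force: 0.0
```

Emit:
{"fn": "drive_tool", "kwargs": {
  "rows": [
    [60, -0.7, -40, 0, 0, 0, -0.024],
    [60, -0.7, -40, 0, 0, 0, -0.024],
    [60, -0.7, -40, 0, 0, 0, -0.024],
    [60, -0.7, -40, 0, 0, 0, -0.024],
    [60, -0.7, -40, 0, 0, 0, -0.024]
  ]
}}

```text
time_s: 30.25
tcp_pos: [0.492, -0.2351, 0.246]
ee_rot: [[0.949, -0.314, -0.001], [-0.314, -0.949, 0.0], [-0.001, 0.0, -1.0]]
wrist_force: [0.7, 0.5, 0.6]
gripper_width: 0.602
gripper_force: 0.0
```

Emit:
{"fn": "drive_tool", "kwargs": {
  "rows": [
    [60, -0.7, -40, 0, 0, 0, -0.024],
    [60, -0.7, -40, 0, 0, 0, -0.024],
    [60, -0.7, -36, 0, 0, 0, -0.024],
    [60, 0, 0, 0, 0, 0, 0],
    [60, 0, 0, 0, 0, 0, 0]
  ]
}}

```text
time_s: 30.67
tcp_pos: [0.4897, -0.3509, 0.2449]
ee_rot: [[0.923, -0.384, -0.002], [-0.384, -0.923, 0.001], [-0.003, -0.0, -1.0]]
wrist_force: [-0.6, 0.3, -0.1]
gripper_width: 0.603
gripper_force: 0.0
```

```bash
python3 g.py w10
```

```text
[ 0.48968443 -0.35090938  0.24485311] [[0.923, -0.384, -0.002], [-0.384, -0.923, 0.001], [-0.003, -0.0, -1.0]] [-20.  20.  -2.  -0. -68.  88.]
middle_center 0.82 c 500.2 -351.6 L 162.0 W 42.8 ang -21.9 ztop 0.0434 shaft top 0.0375 shaft w [-16.2  15.1] Lpct [-80.   79.7]
```

Emit:
{"fn": "drive_tool", "kwargs": {
  "rows": [
    [60, -12, 8.5, -30, 0, 0, 0],
    [60, 0, 0, -35, 0, 0, 0],
    [60, 0, 0, -35, 0, 0, 0],
    [60, 0, 0, -35, 0, 0, 0],
    [60, 0, 0, -35, 0, 0, 0]
  ]
}}

```text
time_s: 31.28
tcp_pos: [0.479, -0.3393, 0.0761]
ee_rot: [[0.926, -0.379, 0.002], [-0.379, -0.926, -0.001], [0.002, -0.0, -1.0]]
wrist_force: [0.9, 0.5, -1.1]
gripper_width: 0.603
gripper_force: 0.0
```

Emit:
{"fn": "drive_tool", "kwargs": {
  "rows": [
    [60, 0, 0, -25, 0, 0, 0],
    [60, 0, 0, -15, 0, 0, 0],
    [60, 0, 0, -8, 0, 0, 0],
    [60, 0, 0, 0, 0, 0, 0],
    [60, 0, 0, 0, 0, 0, 0]
  ]
}}

```text
time_s: 31.7
tcp_pos: [0.4794, -0.3403, 0.0293]
ee_rot: [[0.925, -0.379, 0.001], [-0.379, -0.925, -0.001], [0.001, 0.0, -1.0]]
wrist_force: [-0.4, -0.4, 0.0]
gripper_width: 0.602
gripper_force: 0.0
```

Emit:
{"fn": "drive_tool", "kwargs": {
  "rows": [
    [0, 0, 0, 0, 0, 0, 0],
    [0, 0, 0, 0, 0, 0, 0],
    [0, 0, 0, 0, 0, 0, 0],
    [0, 0, 0, 0, 0, 0, 0],
    [0, 0, 0, 0, 0, 0, 0]
  ]
}}

```text
time_s: 32.12
tcp_pos: [0.4789, -0.3409, 0.0295]
ee_rot: [[0.925, -0.381, 0.001], [-0.381, -0.925, -0.001], [0.001, 0.0, -1.0]]
wrist_force: [0.2, 0.9, 3.5]
gripper_width: 0.374
gripper_force: 30.0
```

Emit:
{"fn": "drive_tool", "kwargs": {
  "rows": [
    [0, 0, 0, 0, 0, 0, 0],
    [0, 0, 0, 0, 0, 0, 0]
  ]
}}

```text
time_s: 32.28
tcp_pos: [0.4789, -0.3409, 0.0295]
ee_rot: [[0.925, -0.381, 0.001], [-0.381, -0.925, -0.001], [0.001, 0.0, -1.0]]
wrist_force: [-0.8, 2.2, 7.2]
gripper_width: 0.372
gripper_force: 30.0
```

Emit:
{"fn": "drive_tool", "kwargs": {
  "rows": [
    [0, 0, 0, 15, 0, 0, 0],
    [0, 0, 0, 30, 0, 0, 0],
    [0, 0, 0, 30, 0, 0, 0],
    [0, 0, 0, 30, 0, 0, 0],
    [0, 0, 10, 25, 0, 0, 0]
  ]
}}

```text
time_s: 32.7
tcp_pos: [0.4784, -0.3316, 0.1598]
ee_rot: [[0.924, -0.382, 0.0], [-0.382, -0.924, -0.001], [0.001, 0.0, -1.0]]
wrist_force: [0.4, 0.5, -0.6]
gripper_width: 0.372
gripper_force: 30.0
```

Emit:
{"fn": "drive_tool", "kwargs": {
  "rows": [
    [0, 2.9, 30, 0, 0, 0, 0.0273],
    [0, 2.9, 33, 0, 0, 0, 0.0273],
    [0, 2.9, 33, 0, 0, 0, 0.0273],
    [0, 2.9, 33, 0, 0, 0, 0.0273],
    [0, 2.9, 33, 0, 0, 0, 0.0273]
  ]
}}

```text
time_s: 33.12
tcp_pos: [0.4921, -0.1672, 0.1578]
ee_rot: [[0.968, -0.251, -0.001], [-0.251, -0.968, 0.001], [-0.002, -0.0, -1.0]]
wrist_force: [0.2, 0.1, -2.0]
gripper_width: 0.37
gripper_force: 30.0
```

Emit:
{"fn": "drive_tool", "kwargs": {
  "rows": [
    [0, 2.9, 33, 0, 0, 0, 0.0273],
    [0, 2.9, 33, 0, 0, 0, 0.0273],
    [0, 2.9, 33, 0, 0, 0, 0.0273],
    [0, 2.9, 33, 0, 0, 0, 0.0273],
    [0, 2.9, 33, 0, 0, 0, 0.0273]
  ]
}}

```text
time_s: 33.53
tcp_pos: [0.5066, -0.0022, 0.1579]
ee_rot: [[0.993, -0.117, -0.002], [-0.117, -0.993, 0.0], [-0.002, 0.0, -1.0]]
wrist_force: [0.4, 0.0, -1.1]
gripper_width: 0.368
gripper_force: 30.0
```

Emit:
{"fn": "drive_tool", "kwargs": {
  "rows": [
    [0, 3, 31, 0, 0, 0, 0.0273],
    [0, 0, 0, 0, 0, 0, 0],
    [0, 0, 0, 0, 0, 0, 0],
    [0, 0, 0, 0, 0, 0, 0],
    [0, 0, 0, 0, 0, 0, 0]
  ]
}}

```text
time_s: 33.95
tcp_pos: [0.5099, 0.0265, 0.1581]
ee_rot: [[0.996, -0.092, -0.001], [-0.092, -0.996, -0.0], [-0.001, 0.0, -1.0]]
wrist_force: [-0.9, -0.8, -0.7]
gripper_width: 0.37
gripper_force: 30.0
```

```bash
python3 i.py t4
```

```text
[0.50990963 0.02648533 0.15805572] [[0.996, -0.092, -0.001], [-0.092, -0.996, -0.0], [-0.001, 0.0, -1.0]] 0.36978419329635526 [-0.94865154 -0.77908434 -0.71899813]
stout_center 0.66 c 570.8 370.3 L 74.2 W 41.3 ang 1.9 ztop 0.0565 shaft top 0.0565 shaft w [-20.1  20. ] Lpct [-36.2  37. ]
stout_center 0.59 c 637.1 324.0 L 104.7 W 12.5 ang -88.9 ztop 0.3131 shaft top 0.3141 shaft w [-6.1  5.8] Lpct [-52.1  52. ]Traceback (most recent call last):
  File "i.py", line 4, in <module>
    from g import spindles; spindles(p)
                            ~~~~~~~~^^^
  File "g.py", line 18, in spindles
    zs=np.percentile(Q[abs((Q[:,:2]*1000-[cx,cy])@d)<25][:,2],97)
    return _quantile_unchecked(
        a, q, axis, out, overwrite_input, method, keepdims, weights)
    return _ureduce(a,
                    func=_quantile_ureduce_func,
    ...<5 lines>...
                    overwrite_input=overwrite_input,
                    method=method)
    r = func(a, **kwargs)
    result = _quantile(arr,
                       quantiles=q,
    ...<2 lines>...
                       out=out,
                       weights=wgt)
    slices_having_nans = np.isnan(arr[-1, ...])
                                  ~~~^^^^^^^^^
IndexError: index -1 is out of bounds for axis 0 with size 0
```

Emit:
{"fn": "drive_tool", "kwargs": {
  "rows": [
    [0, 1, 3, -20, 0, 0, 0],
    [0, 0, 0, -30, 0, 0, 0],
    [0, 0, 0, -22, 0, 0, 0],
    [0, 0, 0, -10, 0, 0, 0],
    [0, 0, 0, -4, 0, 0, 0]
  ]
}}

```text
time_s: 34.52
tcp_pos: [0.5105, 0.0293, 0.0708]
ee_rot: [[0.996, -0.091, -0.004], [-0.091, -0.996, -0.001], [-0.003, 0.002, -1.0]]
wrist_force: [-0.3, 0.5, -2.0]
gripper_width: 0.373
gripper_force: 30.0
```

Emit:
{"fn": "drive_tool", "kwargs": {
  "rows": [
    [0, 0, 0, -1, 0, 0, 0],
    [0, 0, 0, 0, 0, 0, 0],
    [0, 0, 0, 0, 0, 0, 0],
    [0, 0, 0, 0, 0, 0, 0]
  ]
}}

```text
time_s: 34.85
tcp_pos: [0.5124, 0.0305, 0.0728]
ee_rot: [[0.996, -0.09, 0.003], [-0.09, -0.996, 0.001], [0.003, -0.001, -1.0]]
wrist_force: [0.4, 0.8, -1.8]
gripper_width: 0.373
gripper_force: 30.0
```

Emit:
{"fn": "drive_tool", "kwargs": {
  "rows": [
    [0, 0, 0, -1.5, 0, 0, 0],
    [0, 0, 0, 0, 0, 0, 0],
    [0, 0, 0, 0, 0, 0, 0]
  ]
}}

```text
time_s: 35.1
tcp_pos: [0.5116, 0.0303, 0.0703]
ee_rot: [[0.996, -0.09, 0.001], [-0.09, -0.996, 0.0], [0.001, -0.0, -1.0]]
wrist_force: [-1.0, -0.3, -1.4]
gripper_width: 0.376
gripper_force: 30.0
```

Emit:
{"fn": "drive_tool", "kwargs": {
  "rows": [
    [0, 0, 0, -1, 0, 0, 0],
    [0, 0, 0, 0, 0, 0, 0],
    [0, 0, 0, 0, 0, 0, 0]
  ]
}}

```text
time_s: 35.35
tcp_pos: [0.5117, 0.0304, 0.0695]
ee_rot: [[0.996, -0.09, 0.001], [-0.09, -0.996, 0.0], [0.001, -0.0, -1.0]]
wrist_force: [-1.0, 0.4, 2.1]
gripper_width: 0.37
gripper_force: 30.0
```

Emit:
{"fn": "drive_tool", "kwargs": {
  "rows": [
    [0, 0, 0, -1, 0, 0, 0],
    [0, 0, 0, 0, 0, 0, 0],
    [0, 0, 0, 0, 0, 0, 0]
  ]
}}

```text
time_s: 35.6
tcp_pos: [0.5117, 0.0304, 0.0694]
ee_rot: [[0.996, -0.09, 0.001], [-0.09, -0.996, -0.0], [0.001, 0.0, -1.0]]
wrist_force: [-3.6, 1.4, 9.2]
gripper_width: 0.375
gripper_force: 30.0
```

Emit:
{"fn": "drive_tool", "kwargs": {
  "rows": [
    [55, 0, 0, 1, 0, 0, 0],
    [55, 0, 0, 0, 0, 0, 0],
    [55, 0, 0, 0, 0, 0, 0],
    [55, 0, 0, 30, 0, 0, 0],
    [55, 0, 0, 40, 0, 0, 0]
  ]
}}

```text
time_s: 36.02
tcp_pos: [0.509, 0.0295, 0.1363]
ee_rot: [[0.996, -0.091, -0.009], [-0.091, -0.996, -0.003], [-0.009, 0.004, -1.0]]
wrist_force: [2.6, 0.2, 0.1]
gripper_width: 0.543
gripper_force: 0.0
```

Emit:
{"fn": "drive_tool", "kwargs": {
  "rows": [
    [55, 0, 0, 40, 0, 0, 0],
    [55, 0.9, -10, 40, 0, 0, -0.12],
    [55, 0.9, -10, 0, 0, 0, -0.12],
    [55, 0.9, -10, 0, 0, 0, -0.12],
    [55, 0.9, -10, 0, 0, 0, -0.12]
  ]
}}

```text
time_s: 36.43
tcp_pos: [0.5153, -0.0099, 0.2197]
ee_rot: [[0.838, -0.545, 0.002], [-0.545, -0.838, 0.001], [0.001, -0.002, -1.0]]
wrist_force: [0.5, -0.9, -1.3]
gripper_width: 0.548
gripper_force: 0.0
```

Emit:
{"fn": "drive_tool", "kwargs": {
  "rows": [
    [55, 0.9, -10, 0, 0, 0, -0.12],
    [55, 0.9, -10, 0, 0, 0, -0.12],
    [55, 0.9, -10, 0, 0, 0, -0.12],
    [55, 0.9, -10, 0, 0, 0, -0.12],
    [55, 0.9, -10, 0, 0, 0, -0.12]
  ]
}}

```text
time_s: 36.85
tcp_pos: [0.5195, -0.0602, 0.2186]
ee_rot: [[0.384, -0.923, -0.001], [-0.923, -0.384, -0.0], [-0.0, 0.0, -1.0]]
wrist_force: [0.4, 0.9, 0.3]
gripper_width: 0.546
gripper_force: 0.0
```

Emit:
{"fn": "drive_tool", "kwargs": {
  "rows": [
    [55, 0.9, -10, 0, 0, 0, -0.12],
    [55, 0.9, -10, 0, 0, 0, -0.12],
    [55, 0.9, -10, 0, 0, 0, -0.12],
    [55, 0, 0, 0, 0, 0, -0.12],
    [55, 0, 0, 0, 0, 0, -0.02]
  ]
}}

```text
time_s: 37.27
tcp_pos: [0.5222, -0.0902, 0.2185]
ee_rot: [[-0.103, -0.995, -0.001], [-0.995, 0.103, -0.0], [0.0, 0.001, -1.0]]
wrist_force: [0.1, -0.5, -0.4]
gripper_width: 0.553
gripper_force: 0.0
```

Emit:
{"fn": "drive_tool", "kwargs": {
  "rows": [
    [55, 0, 0, 0, 0, 0, 0],
    [55, 0, 0, 0, 0, 0, 0],
    [55, 0, 0, 0, 0, 0, 0]
  ]
}}

```text
time_s: 37.52
tcp_pos: [0.5223, -0.0895, 0.2189]
ee_rot: [[-0.097, -0.995, -0.0], [-0.995, 0.097, 0.0], [0.0, 0.0, -1.0]]
wrist_force: [-0.7, -0.5, -0.3]
gripper_width: 0.552
gripper_force: 0.0
```

```bash
python3 f.py w11
```

```text
[ 0.52228684 -0.08946281  0.21893671] [[-0.097, -0.995, -0.0], [-0.995, 0.097, 0.0], [0.0, 0.0, -1.0]]
comp 1919 ((585.8178100585938, -86.96488952636719), (129.47946166992188, 19.921171188354492), 84.7309799194336) 38.037061400127634
comp 431 ((519.618408203125, -138.2681884765625), (13.375123977661133, 34.0838623046875), 84.48181915283203) 34.31551612499717
comp 1861 ((463.0006103515625, -78.1610107421875), (124.87936401367188, 20.174259185791016), 85.28968048095703) 38.091220195024924
hi 425 all [[-8.0, -88.1], [10.8, -74.2]] top [[-8.0, -86.9], [10.8, -74.0]] 0.0859434056369417
hi 166 all [[-2.3, -40.3], [5.0, -28.9]] top [[-2.2, -36.3], [4.8, -28.6]] 0.08574121262370449
hi 202 all [[-28.6, 29.5], [28.6, 31.2]] top [[-28.6, 29.5], [28.6, 31.2]] 0.06445408450979156
hi 174 all [[-2.9, 72.4], [5.0, 81.4]] top [[-2.7, 72.7], [5.0, 81.5]] 0.08554501040475387
```

View pics/w11.png

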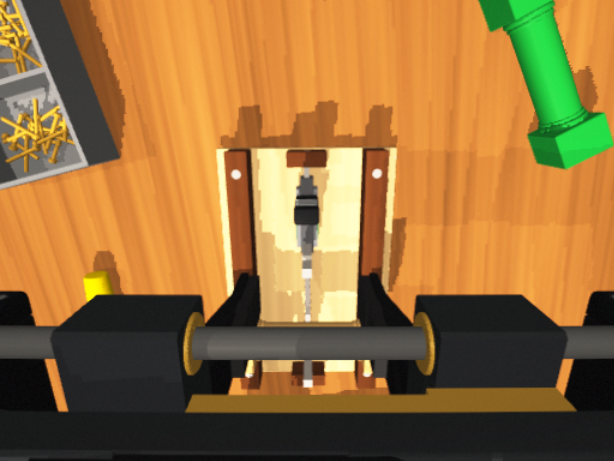

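Emit:
{"fn": "drive_tool", "kwargs": {
  "rows": [
    [55, 1, -10, -25, 0, 0, 0],
    [55, 0, 0, -35, 0, 0, 0],
    [55, 0, 0, -35, 0, 0, 0],
    [55, 0, 0, -30, 0, 0, 0],
    [55, 0, 0, -20, 0, 0, 0]
  ]
}}

```text
time_s: 37.98
tcp_pos: [0.5216, -0.0996, 0.0712]
ee_rot: [[-0.099, -0.995, -0.004], [-0.995, 0.099, 0.0], [0.0, 0.004, -1.0]]
wrist_force: [0.5, -0.2, 0.4]
gripper_width: 0.551
gripper_force: 0.0
```

Emit:
{"fn": "drive_tool", "kwargs": {
  "rows": [
    [55, 0, 0, 0, 0, 0, 0],
    [0, 0, 0, 0, 0, 0, 0],
    [0, 0, 0, 0, 0, 0, 0],
    [0, 0, 0, 0, 0, 0, 0],
    [0, 0, 0, 0, 0, 0, 0]
  ]
}}

```text
time_s: 38.4
tcp_pos: [0.5245, -0.0995, 0.0758]
ee_rot: [[-0.099, -0.995, 0.004], [-0.995, 0.099, 0.0], [-0.001, -0.004, -1.0]]
wrist_force: [-0.0, -0.2, 0.2]
gripper_width: 0.331
gripper_force: 0.0
```

Emit:
{"fn": "drive_tool", "kwargs": {
  "rows": [
    [0, 0, 0, 0, 0, 0, 0],
    [0, 0, 0, 0, 0, 0, 0],
    [0, 0, 0, 0, 0, 0, 0],
    [0, 0, 0, 0, 0, 0, 0]
  ]
}}

```text
time_s: 38.73
tcp_pos: [0.5234, -0.0996, 0.0752]
ee_rot: [[-0.099, -0.995, 0.001], [-0.995, 0.099, -0.0], [-0.0, -0.001, -1.0]]
wrist_force: [-2.4, 1.8, 5.9]
gripper_width: 0.227
gripper_force: 30.0
```

Emit:
{"fn": "drive_tool", "kwargs": {
  "rows": [
    [0, 1.4, 16, 0, 0, 0, 0],
    [0, 1.4, 16, 0, 0, 0, 0],
    [0, 1.4, 16, 0, 0, 0, 0],
    [0, 0.6, 7, 0, 0, 0, 0],
    [0, 0, 0, 0, 0, 0, 0]
  ]
}}

```text
time_s: 39.15
tcp_pos: [0.5285, -0.0435, 0.0752]
ee_rot: [[-0.098, -0.995, 0.001], [-0.995, 0.098, 0.0], [-0.0, -0.001, -1.0]]
wrist_force: [-3.2, 3.1, 6.8]
gripper_width: 0.229
gripper_force: 30.0
```

Emit:
{"fn": "drive_tool", "kwargs": {
  "rows": [
    [0, 0.2, 2, 0, 0, 0, 0],
    [0, 0.2, 2, 0, 0, 0, 0],
    [0, 0.2, 2, 0, 0, 0, 0],
    [0, 0.2, 2, 0, 0, 0, 0],
    [0, 0, 0, 0, 0, 0, 0]
  ]
}}

```text
time_s: 39.57
tcp_pos: [0.5291, -0.0372, 0.0752]
ee_rot: [[-0.099, -0.995, 0.001], [-0.995, 0.099, -0.001], [0.001, -0.001, -1.0]]
wrist_force: [-2.1, -1.6, 6.3]
gripper_width: 0.231
gripper_force: 30.0
```

Emit:
{"fn": "drive_tool", "kwargs": {
  "rows": [
    [0, 0.1, 1, 0, 0, 0, 0],
    [0, 0.1, 1, 0, 0, 0, 0],
    [0, 0.1, 1, 0, 0, 0, 0],
    [0, 0, 0, 0, 0, 0, 0]
  ]
}}

```text
time_s: 39.9
tcp_pos: [0.5293, -0.0345, 0.0752]
ee_rot: [[-0.099, -0.995, 0.0], [-0.995, 0.099, -0.001], [0.001, -0.001, -1.0]]
wrist_force: [-0.6, -3.6, 5.0]
gripper_width: 0.228
gripper_force: 30.0
```

Emit:
{"fn": "drive_tool", "kwargs": {
  "rows": [
    [0, 0.1, 1, 0, 0, 0, 0],
    [0, 0, 0, 0, 0, 0, 0],
    [0, 0, 0, 0, 0, 0, 0]
  ]
}}

```text
time_s: 40.15
tcp_pos: [0.5294, -0.0335, 0.0752]
ee_rot: [[-0.099, -0.995, 0.001], [-0.995, 0.099, -0.001], [0.001, -0.001, -1.0]]
wrist_force: [-1.4, -3.7, 6.5]
gripper_width: 0.23
gripper_force: 30.0
```

Emit:
{"fn": "drive_tool", "kwargs": {
  "rows": [
    [0, 0.1, 1, 0, 0, 0, 0],
    [0, 0, 0, 0, 0, 0, 0]
  ]
}}

```text
time_s: 40.32
tcp_pos: [0.5295, -0.0325, 0.0752]
ee_rot: [[-0.099, -0.995, 0.0], [-0.995, 0.099, -0.001], [0.001, -0.001, -1.0]]
wrist_force: [-1.5, -3.0, 5.4]
gripper_width: 0.229
gripper_force: 30.0
```

Emit:
{"fn": "drive_tool", "kwargs": {
  "rows": [
    [0, 0.1, 1, 0, 0, 0, 0],
    [0, 0, 0, 0, 0, 0, 0]
  ]
}}

```text
time_s: 40.48
tcp_pos: [0.5296, -0.0315, 0.0752]
ee_rot: [[-0.099, -0.995, 0.0], [-0.995, 0.099, -0.001], [0.001, -0.001, -1.0]]
wrist_force: [-1.5, -3.3, 6.0]
gripper_width: 0.228
gripper_force: 30.0
```

Emit:
{"fn": "drive_tool", "kwargs": {
  "rows": [
    [0, 0.1, 1, 0, 0, 0, 0],
    [0, 0, 0, 0, 0, 0, 0]
  ]
}}

```text
time_s: 40.65
tcp_pos: [0.5296, -0.0312, 0.0752]
ee_rot: [[-0.099, -0.995, -0.0], [-0.995, 0.099, -0.002], [0.002, -0.0, -1.0]]
wrist_force: [-1.2, -6.9, 5.8]
gripper_width: 0.229
gripper_force: 30.0
```

Emit:
{"fn": "drive_tool", "kwargs": {
  "rows": [
    [0, 0.1, 0.6, 0, 0, 0, 0],
    [0, 0, 0, 0, 0, 0, 0]
  ]
}}

```text
time_s: 40.82
tcp_pos: [0.5296, -0.0311, 0.0752]
ee_rot: [[-0.099, -0.995, -0.0], [-0.995, 0.099, -0.003], [0.003, 0.0, -1.0]]
wrist_force: [-1.1, -9.3, 5.5]
gripper_width: 0.227
gripper_force: 30.0
```

Emit:
{"fn": "drive_tool", "kwargs": {
  "rows": [
    [0, 0, 0.3, 0, 0, 0, 0],
    [0, 0, 0, 0, 0, 0, 0],
    [0, 0, 0, 0, 0, 0, 0],
    [0, 0, 0, 0, 0, 0, 0],
    [0, 0, 0, 0, 0, 0, 0]
  ]
}}

```text
time_s: 41.23
tcp_pos: [0.5296, -0.0311, 0.0752]
ee_rot: [[-0.099, -0.995, -0.0], [-0.995, 0.099, -0.003], [0.003, 0.0, -1.0]]
wrist_force: [-1.1, -9.9, 5.5]
gripper_width: 0.227
gripper_force: 30.0
```

Emit:
{"fn": "drive_tool", "kwargs": {
  "rows": [
    [0, 0, 0, 0, 0, 0, 0],
    [0, 0, 0, 0, 0, 0, 0],
    [0, 0, 0, 0, 0, 0, 0],
    [0, 0, 0, 0, 0, 0, 0],
    [0, 0, 0, 0, 0, 0, 0]
  ]
}}

```text
time_s: 41.65
tcp_pos: [0.5296, -0.0311, 0.0752]
ee_rot: [[-0.099, -0.995, -0.0], [-0.995, 0.099, -0.003], [0.003, 0.0, -1.0]]
wrist_force: [-0.1, -9.9, 5.4]
gripper_width: 0.229
gripper_force: 30.0
```

Emit:
{"fn": "drive_tool", "kwargs": {
  "rows": [
    [0, -1.4, -15.5, 0, 0, 0, 0],
    [0, -1.4, -15.5, 0, 0, 0, 0],
    [0, -1.4, -15.5, 0, 0, 0, 0],
    [0, -1.4, -15.5, 0, 0, 0, 0],
    [0, 0, 0, 0, 0, 0, 0]
  ]
}}

```text
time_s: 42.07
tcp_pos: [0.524, -0.0927, 0.0752]
ee_rot: [[-0.101, -0.995, 0.001], [-0.995, 0.101, -0.001], [0.001, -0.001, -1.0]]
wrist_force: [-1.2, -2.6, 5.8]
gripper_width: 0.229
gripper_force: 30.0
```

Emit:
{"fn": "drive_tool", "kwargs": {
  "rows": [
    [60, 0, 0, 0, 0, 0, 0],
    [60, 0, 0, 0, 0, 0, 0],
    [60, 0, 0, 0, 0, 0, 0],
    [60, 0, 0, 35, 0, 0, 0],
    [60, 0, 0, 40, 0, 0, 0]
  ]
}}

```text
time_s: 42.48
tcp_pos: [0.5219, -0.0905, 0.1468]
ee_rot: [[-0.099, -0.995, -0.008], [-0.995, 0.099, -0.0], [0.001, 0.008, -1.0]]
wrist_force: [1.7, -0.5, 0.5]
gripper_width: 0.52
gripper_force: 0.0
```

Emit:
{"fn": "drive_tool", "kwargs": {
  "rows": [
    [60, 0, 0, 40, 0, 0, 0],
    [60, -1, 11, 35, 0, 0, 0.121],
    [60, -1, 11, 0, 0, 0, 0.121],
    [60, -1, 11, 0, 0, 0, 0.121],
    [60, -1, 11, 0, 0, 0, 0.121]
  ]
}}

```text
time_s: 42.9
tcp_pos: [0.5202, -0.0458, 0.2248]
ee_rot: [[0.381, -0.925, 0.002], [-0.925, -0.381, 0.001], [-0.0, -0.002, -1.0]]
wrist_force: [0.0, 0.3, -0.0]
gripper_width: 0.599
gripper_force: 0.0
```

Emit:
{"fn": "drive_tool", "kwargs": {
  "rows": [
    [60, -1, 11, 0, 0, 0, 0.121],
    [60, -1, 11, 0, 0, 0, 0.121],
    [60, -1, 11, 0, 0, 0, 0.121],
    [60, -1, 11, 0, 0, 0, 0.121],
    [60, -1, 11, 0, 0, 0, 0.121]
  ]
}}

```text
time_s: 43.32
tcp_pos: [0.5149, 0.0092, 0.2238]
ee_rot: [[0.839, -0.544, -0.0], [-0.544, -0.839, 0.0], [-0.0, 0.0, -1.0]]
wrist_force: [0.2, 0.4, 0.8]
gripper_width: 0.598
gripper_force: 0.0
```

Emit:
{"fn": "drive_tool", "kwargs": {
  "rows": [
    [60, -1, 11, 0, 0, 0, 0.121],
    [60, -1, 11, 0, 0, 0, 0.121],
    [60, -1, 3, 0, 0, 0, 0.121],
    [60, 0, 0, 0, 0, 0, 0.08],
    [60, 0, 0, 0, 0, 0, 0]
  ]
}}

```text
time_s: 43.73
tcp_pos: [0.5119, 0.034, 0.2238]
ee_rot: [[0.991, -0.135, -0.0], [-0.135, -0.991, 0.0], [-0.0, -0.0, -1.0]]
wrist_force: [0.8, -0.7, -0.6]
gripper_width: 0.6
gripper_force: 0.0
```

```bash
sed -i 's/            zs=np/            if not (abs((Q[:,:2]*1000-[cx,cy])@d)<25).any(): continue\n            zs=np/' g.py; python3 g.py w12
```

```text
[0.51192469 0.03398683 0.22379371] [[0.991, -0.135, -0.0], [-0.135, -0.991, 0.0], [-0.0, -0.0, -1.0]] [ 22.  12. -17.  -0. -61.  60.]
middle_center 0.76 c 534.8 37.2 L 163.2 W 44.0 ang -5.2 ztop 0.0834 shaft top 0.0775 shaft w [-15.7  16.2] Lpct [-80.8  80.2]
```

Emit:
{"fn": "drive_tool", "kwargs": {
  "rows": [
    [60, -1, 5.4, -30, 0, 0, 0.044],
    [60, 0, 0, -35, 0, 0, 0],
    [60, 0, 0, -35, 0, 0, 0],
    [60, 0, 0, -30, 0, 0, 0],
    [60, 0, 0, -18, 0, 0, 0]
  ]
}}

```text
time_s: 44.35
tcp_pos: [0.5092, 0.0378, 0.0729]
ee_rot: [[0.995, -0.097, -0.005], [-0.097, -0.995, -0.001], [-0.005, 0.002, -1.0]]
wrist_force: [0.4, -0.6, 0.6]
gripper_width: 0.599
gripper_force: 0.0
```

Emit:
{"fn": "drive_tool", "kwargs": {
  "rows": [
    [60, 0, 0, -7, 0, 0, 0],
    [60, 0, 0, 0, 0, 0, 0],
    [0, 0, 0, 0, 0, 0, 0],
    [0, 0, 0, 0, 0, 0, 0],
    [0, 0, 0, 0, 0, 0, 0]
  ]
}}

```text
time_s: 44.77
tcp_pos: [0.5122, 0.039, 0.0706]
ee_rot: [[0.996, -0.094, 0.003], [-0.094, -0.996, 0.001], [0.003, -0.001, -1.0]]
wrist_force: [-0.4, 0.6, 0.5]
gripper_width: 0.452
gripper_force: 0.0
```

Emit:
{"fn": "drive_tool", "kwargs": {
  "rows": [
    [0, 0, 0, 0, 0, 0, 0],
    [0, 0, 0, 0, 0, 0, 0],
    [0, 0, 0, 0, 0, 0, 0],
    [0, 0, 0, 0, 0, 0, 0]
  ]
}}

```text
time_s: 45.1
tcp_pos: [0.512, 0.039, 0.0704]
ee_rot: [[0.996, -0.094, 0.003], [-0.094, -0.996, 0.001], [0.003, -0.001, -1.0]]
wrist_force: [-1.0, 1.5, 5.9]
gripper_width: 0.371
gripper_force: 30.0
```

Emit:
{"fn": "drive_tool", "kwargs": {
  "rows": [
    [0, 0, 0, 20, 0, 0, 0],
    [0, 0, 0, 30, 0, 0, 0],
    [0, 0, 0, 30, 0, 0, 0],
    [0, 0, 0, 10, 0, 0, 0],
    [0, 0, 0, 0, 0, 0, 0]
  ]
}}

```text
time_s: 45.52
tcp_pos: [0.5125, 0.0391, 0.1617]
ee_rot: [[0.996, -0.094, 0.006], [-0.094, -0.996, 0.002], [0.006, -0.003, -1.0]]
wrist_force: [0.4, -0.2, -2.0]
gripper_width: 0.369
gripper_force: 30.0
```

Emit:
{"fn": "drive_tool", "kwargs": {
  "rows": [
    [0, -0.7, 33, 0, 0, 0, 0.0197],
    [0, -0.7, 33, 0, 0, 0, 0.0197],
    [0, -0.7, 33, 0, 0, 0, 0.0197],
    [0, -0.7, 33, 0, 0, 0, 0.0197],
    [0, -0.7, 33, 0, 0, 0, 0.0197]
  ]
}}

```text
time_s: 45.93
tcp_pos: [0.506, 0.2043, 0.1566]
ee_rot: [[1.0, 0.004, -0.004], [0.004, -1.0, -0.002], [-0.004, 0.002, -1.0]]
wrist_force: [0.7, 0.3, -1.6]
gripper_width: 0.372
gripper_force: 30.0
```

Emit:
{"fn": "drive_tool", "kwargs": {
  "rows": [
    [0, -0.7, 33, 0, 0, 0, 0.0197],
    [0, -0.7, 34, 0, 0, 0, 0.0197],
    [0, 0, 0, 0, 0, 0, 0],
    [0, 0, 0, 0, 0, 0, 0],
    [0, 0, 0, 0, 0, 0, 0]
  ]
}}

```text
time_s: 46.35
tcp_pos: [0.505, 0.2698, 0.1568]
ee_rot: [[0.999, 0.043, -0.004], [0.043, -0.999, -0.003], [-0.004, 0.003, -1.0]]
wrist_force: [0.2, -0.0, -0.7]
gripper_width: 0.368
gripper_force: 30.0
```

Emit:
{"fn": "drive_tool", "kwargs": {
  "rows": [
    [0, 0, 0, 0, 0, 0, 0],
    [0, 0, 0, 0, 0, 0, 0]
  ]
}}

```text
time_s: 46.52
tcp_pos: [0.5059, 0.2693, 0.1584]
ee_rot: [[0.999, 0.042, -0.001], [0.042, -0.999, -0.001], [-0.001, 0.001, -1.0]]
wrist_force: [-1.1, 0.8, -1.6]
gripper_width: 0.371
gripper_force: 30.0
```

```bash
python3 j.py w13 | head -3
```

```text
[0.50591302 0.26927214 0.15839396] [[0.999, 0.042, -0.001], [0.042, -0.999, -0.001], [-0.001, 0.001, -1.0]] 0.3714926782281362
rightwall 2255 U [-0.0622  0.0165  0.0779] V [-0.1165 -0.1116 -0.1075]
left 2778 U [-0.0757  0.0102  0.0776] V [0.1061 0.1101 0.1159]
```

View pics/w13.png

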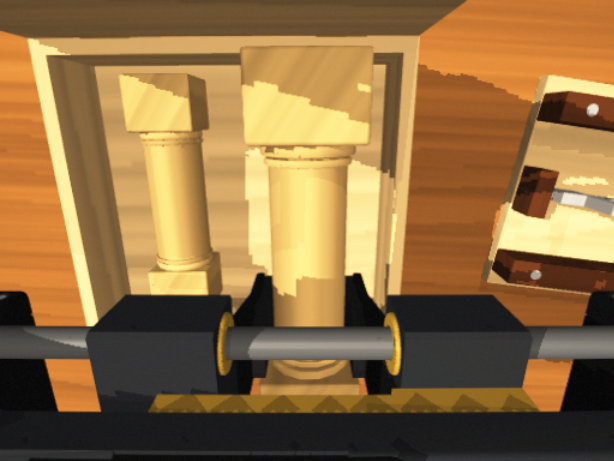

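Emit:
{"fn": "drive_tool", "kwargs": {
  "rows": [
    [0, 1, 3, -30, 0, 0, 0],
    [0, 0, 0, -35, 0, 0, 0],
    [0, 0, 0, -30, 0, 0, 0],
    [0, 0, 0, -15, 0, 0, 0],
    [0, 0, 0, -5, 0, 0, 0]
  ]
}}

```text
time_s: 46.98
tcp_pos: [0.5056, 0.2713, 0.0409]
ee_rot: [[0.999, 0.042, -0.005], [0.042, -0.999, -0.004], [-0.005, 0.004, -1.0]]
wrist_force: [-0.4, 0.6, -1.1]
gripper_width: 0.37
gripper_force: 30.0
```

Emit:
{"fn": "drive_tool", "kwargs": {
  "rows": [
    [0, 0, 0, 0, 0, 0, 0],
    [0, 0, 0, 0, 0, 0, 0],
    [0, 0, 0, 0, 0, 0, 0],
    [0, 0, 0, 0, 0, 0, 0]
  ]
}}

```text
time_s: 47.32
tcp_pos: [0.5081, 0.2743, 0.0457]
ee_rot: [[0.999, 0.043, 0.003], [0.043, -0.999, 0.002], [0.003, -0.002, -1.0]]
wrist_force: [-0.2, -0.2, -1.4]
gripper_width: 0.37
gripper_force: 30.0
```

Emit:
{"fn": "drive_tool", "kwargs": {
  "rows": [
    [0, 0, 0, -2, 0, 0, 0],
    [0, 0, 0, 0, 0, 0, 0],
    [0, 0, 0, 0, 0, 0, 0]
  ]
}}

```text
time_s: 47.57
tcp_pos: [0.5072, 0.2737, 0.0424]
ee_rot: [[0.999, 0.043, 0.0], [0.043, -0.999, 0.0], [0.0, -0.0, -1.0]]
wrist_force: [0.2, 0.5, -2.1]
gripper_width: 0.37
gripper_force: 30.0
```

Emit:
{"fn": "drive_tool", "kwargs": {
  "rows": [
    [0, 0, 0, -2, 0, 0, 0],
    [0, 0, 0, 0, 0, 0, 0],
    [0, 0, 0, 0, 0, 0, 0]
  ]
}}

```text
time_s: 47.82
tcp_pos: [0.5071, 0.2736, 0.0399]
ee_rot: [[0.999, 0.043, -0.0], [0.043, -0.999, -0.0], [-0.0, 0.0, -1.0]]
wrist_force: [0.1, -0.4, -0.9]
gripper_width: 0.372
gripper_force: 30.0
```

Emit:
{"fn": "drive_tool", "kwargs": {
  "rows": [
    [0, 0, 0, -1, 0, 0, 0],
    [0, 0, 0, 0, 0, 0, 0],
    [0, 0, 0, 0, 0, 0, 0]
  ]
}}

```text
time_s: 48.07
tcp_pos: [0.5073, 0.2737, 0.0395]
ee_rot: [[0.999, 0.044, 0.0], [0.044, -0.999, 0.0], [0.0, -0.0, -1.0]]
wrist_force: [-1.0, -1.3, 3.4]
gripper_width: 0.37
gripper_force: 30.0
```

Emit:
{"fn": "drive_tool", "kwargs": {
  "rows": [
    [0, 0, 0, -1, 0, 0, 0],
    [0, 0, 0, 0, 0, 0, 0],
    [0, 0, 0, 0, 0, 0, 0]
  ]
}}

```text
time_s: 48.32
tcp_pos: [0.5073, 0.2736, 0.0394]
ee_rot: [[0.999, 0.044, 0.001], [0.044, -0.999, 0.0], [0.001, -0.0, -1.0]]
wrist_force: [-4.1, -0.8, 8.2]
gripper_width: 0.372
gripper_force: 30.0
```

Emit:
{"fn": "drive_tool", "kwargs": {
  "rows": [
    [55, 0, 0, 1, 0, 0, 0],
    [55, 0, 0, 0, 0, 0, 0],
    [55, 0, 0, 0, 0, 0, 0],
    [55, 0, 0, 20, 0, 0, 0],
    [55, 0, 0, 35, 0, 0, 0]
  ]
}}

```text
time_s: 48.73
tcp_pos: [0.5049, 0.2717, 0.0903]
ee_rot: [[0.999, 0.043, -0.008], [0.042, -0.999, -0.006], [-0.008, 0.006, -1.0]]
wrist_force: [0.4, 0.1, -0.4]
gripper_width: 0.539
gripper_force: 0.0
```

Emit:
{"fn": "drive_tool", "kwargs": {
  "rows": [
    [55, 0, 0, 40, 0, 0, 0],
    [55, 0, 0, 40, 0, 0, 0],
    [55, 0, 0, 40, 0, 0, 0],
    [55, 0, 0, 30, 0, 0, 0],
    [55, 0, 0, 0, 0, 0, 0]
  ]
}}

```text
time_s: 49.15
tcp_pos: [0.5104, 0.2756, 0.252]
ee_rot: [[0.999, 0.045, 0.013], [0.044, -0.999, 0.009], [0.013, -0.008, -1.0]]
wrist_force: [1.1, 0.4, 0.2]
gripper_width: 0.544
gripper_force: 0.0
```

```bash
python3 g.py w14; python3 e.py lid3
```

```text
[0.51040592 0.27558636 0.2519689 ] [[0.999, 0.045, 0.013], [0.044, -0.999, 0.009], [0.013, -0.008, -1.0]] [ 44.  17.  -6.   0. -66.  48.]
stout_center 0.72 c 524.9 366.5 L 170.9 W 44.4 ang 2.8 ztop 0.0524 shaft top 0.0498 shaft w [-19.8  17.4] Lpct [-84.2  85.2]
middle_center 0.68 c 529.9 273.2 L 163.1 W 43.5 ang 3.2 ztop 0.0524 shaft top 0.0466 shaft w [-16.3  16.1] Lpct [-80.3  81.2]
scene 0.64 5081
[ 6.53905461e-01 -4.29549284e-02  5.57117629e-04] lid angle 1.571353444365817 inl 4448 0.0014701206360975565
top 0.66 986
[ 0.64369255 -0.04220943  0.00655191] lid angle 1.5773481430257128 inl 975 0.0008712353410974974
```

Emit:
{"fn": "drive_tool", "kwargs": {
  "rows": [
    [40, 0, 0, 40, 0, 0, 0],
    [40, 0, 0, 40, 0, 0, 0],
    [40, 0, 0, 40, 0, 0, 0],
    [40, 0, 0, 30, 0, 0, -0.12],
    [40, 10, 4, 0, 0, 0, -0.12]
  ]
}}

```text
time_s: 49.97
tcp_pos: [0.5185, 0.2779, 0.4026]
ee_rot: [[0.98, -0.2, 0.012], [-0.2, -0.98, 0.007], [0.011, -0.01, -1.0]]
wrist_force: [0.2, -0.4, 1.6]
gripper_width: 0.404
gripper_force: 0.0
```

Emit:
{"fn": "drive_tool", "kwargs": {
  "rows": [
    [40, 10, 4, 0, 0, 0, -0.12],
    [40, 10, 4, 0, 0, 0, -0.12],
    [40, 10, 4, 0, 0, 0, -0.12],
    [40, 10, 4, 0, 0, 0, -0.12],
    [40, 10, 4, 0, 0, 0, -0.12]
  ]
}}

```text
time_s: 50.38
tcp_pos: [0.5677, 0.2979, 0.3929]
ee_rot: [[0.695, -0.719, -0.001], [-0.719, -0.695, -0.001], [-0.0, 0.002, -1.0]]
wrist_force: [-0.5, 0.1, -0.4]
gripper_width: 0.401
gripper_force: 0.0
```

Emit:
{"fn": "drive_tool", "kwargs": {
  "rows": [
    [40, 10, 4, 0, 0, 0, -0.12],
    [40, 10, 4, 0, 0, 0, -0.12],
    [40, 10, 4, 0, 0, 0, -0.12],
    [40, 10, 4, 0, 0, 0, -0.12],
    [40, 10, 4, 0, 0, 0, -0.12]
  ]
}}

```text
time_s: 50.8
tcp_pos: [0.6177, 0.3179, 0.3927]
ee_rot: [[0.167, -0.986, -0.002], [-0.986, -0.167, -0.001], [0.001, 0.002, -1.0]]
wrist_force: [0.2, 0.7, 0.4]
gripper_width: 0.398
gripper_force: 0.0
```

Emit:
{"fn": "drive_tool", "kwargs": {
  "rows": [
    [40, 10, 4, 0, 0, 0, -0.01],
    [40, 4, 3, 0, 0, 0, 0],
    [40, 0, 0, 0, 0, 0, 0],
    [40, 0, 0, 0, 0, 0, 0],
    [40, 0, 0, 0, 0, 0, 0]
  ]
}}

```text
time_s: 51.22
tcp_pos: [0.6308, 0.3245, 0.394]
ee_rot: [[0.164, -0.986, -0.0], [-0.986, -0.164, -0.0], [0.0, 0.0, -1.0]]
wrist_force: [0.4, 0.3, 0.2]
gripper_width: 0.401
gripper_force: 0.0
```

```bash
cat > k.py <<'E'
from h import *
s=sense(); print(s['tcp_pos'],np.round(s['ee_rot'],3).tolist(),s['joints'])
for n in ['wrist','scene','top']:
    s=sense(); p=capture(n); W=cloud(p,s)
    m=(W[...,2]>.297)&(W[...,2]<.325)&(abs(W[...,0]-.635)<.04)&(abs(W[...,1]-.325)<.06)
    if m.sum()>5: print(n,m.sum(),np.percentile(W[m],[2,50,98],axis=0).round(4).tolist())
E
python3 k.py
```

```text
[0.63084217 0.32453783 0.39395159] [[0.164, -0.986, -0.0], [-0.986, -0.164, -0.0], [0.0, 0.0, -1.0]] [ 4.02423879e+01  2.85804696e+01  3.19432382e+01  2.51904984e-03
 -9.33877086e+01 -3.08069378e+01]
wrist 1616 [[0.6301, 0.2713, 0.3065], [0.6362, 0.3177, 0.3103], [0.6419, 0.3739, 0.3122]]
scene 223 [[0.6322, 0.2741, 0.2983], [0.6393, 0.3283, 0.3098], [0.6443, 0.3799, 0.3141]]
top 110 [[0.6315, 0.2735, 0.3005], [0.6364, 0.3029, 0.3121], [0.6432, 0.3462, 0.3159]]
```

Emit:
{"fn": "drive_tool", "kwargs": {
  "rows": [
    [40, 5.5, 1, 0, 0, 0, -0.12],
    [40, 0, 0, -25, 0, 0, 0],
    [40, 0, 0, -30, 0, 0, 0],
    [40, 0, 0, -20, 0, 0, 0],
    [40, 0, 0, -10, 0, 0, 0]
  ]
}}

```text
time_s: 51.78
tcp_pos: [0.6353, 0.325, 0.3057]
ee_rot: [[0.044, -0.999, -0.005], [-0.999, -0.044, -0.002], [0.002, 0.005, -1.0]]
wrist_force: [-1.0, 0.4, -1.1]
gripper_width: 0.402
gripper_force: 0.0
```

Emit:
{"fn": "drive_tool", "kwargs": {
  "rows": [
    [40, 0, 0, 0, 0, 0, 0],
    [40, 0, 0, 0, 0, 0, 0],
    [40, 0, 0, 0, 0, 0, 0],
    [0, 0, 0, 0, 0, 0, 0],
    [0, 0, 0, 0, 0, 0, 0]
  ]
}}

```text
time_s: 52.2
tcp_pos: [0.6371, 0.3259, 0.3108]
ee_rot: [[0.044, -0.999, 0.002], [-0.999, -0.044, 0.002], [-0.002, -0.003, -1.0]]
wrist_force: [0.0, -0.2, -0.5]
gripper_width: 0.32
gripper_force: 0.0
```

Emit:
{"fn": "drive_tool", "kwargs": {
  "rows": [
    [0, 0, 0, 0, 0, 0, 0],
    [0, 0, 0, 0, 0, 0, 0],
    [0, 0, 0, 0, 0, 0, 0],
    [0, 0, 0, 0, 0, 0, 0],
    [0, 0, 0, 0, 0, 0, 0]
  ]
}}

```text
time_s: 52.62
tcp_pos: [0.6366, 0.3256, 0.3093]
ee_rot: [[0.044, -0.999, 0.0], [-0.999, -0.044, 0.0], [-0.0, -0.0, -1.0]]
wrist_force: [-0.8, -0.7, 2.0]
gripper_width: 0.098
gripper_force: 30.0
```

Emit:
{"fn": "drive_tool", "kwargs": {
  "rows": [
    [0, -15.6, -0.7, -0.7, 0, 0, 0],
    [0, -15.6, -0.7, -0.8, 0, 0, 0],
    [0, -15.4, -0.7, -2.7, 0, 0, 0],
    [0, -15.4, -0.7, -2.7, 0, 0, 0],
    [0, 0, 0, 0, 0, 0, 0]
  ]
}}

```text
time_s: 53.03
tcp_pos: [0.5729, 0.3229, 0.3028]
ee_rot: [[0.045, -0.999, -0.0], [-0.999, -0.045, 0.001], [-0.001, -0.0, -1.0]]
wrist_force: [-2.4, 1.3, 1.7]
gripper_width: 0.104
gripper_force: 30.0
```

Emit:
{"fn": "drive_tool", "kwargs": {
  "rows": [
    [0, -14.9, -0.6, -4.6, 0, 0, 0],
    [0, -14.9, -0.6, -4.7, 0, 0, 0],
    [0, -14.2, -0.6, -6.5, 0, 0, 0],
    [0, -14.2, -0.6, -6.5, 0, 0, 0],
    [0, 0, 0, 0, 0, 0, 0]
  ]
}}

```text
time_s: 53.45
tcp_pos: [0.5151, 0.3205, 0.2798]
ee_rot: [[0.045, -0.999, -0.001], [-0.999, -0.045, 0.0], [-0.0, 0.001, -1.0]]
wrist_force: [-3.1, 1.4, 0.5]
gripper_width: 0.103
gripper_force: 30.0
```

Emit:
{"fn": "drive_tool", "kwargs": {
  "rows": [
    [0, -13.3, -0.6, -8.2, 0, 0, 0],
    [0, -13.3, -0.6, -8.3, 0, 0, 0],
    [0, -12.1, -0.5, -9.8, 0, 0, 0],
    [0, -12.1, -0.5, -9.9, 0, 0, 0],
    [0, 0, 0, 0, 0, 0, 0]
  ]
}}

```text
time_s: 53.87
tcp_pos: [0.4645, 0.3183, 0.2426]
ee_rot: [[0.045, -0.999, -0.002], [-0.999, -0.045, -0.0], [0.0, 0.003, -1.0]]
wrist_force: [-2.8, 1.4, -1.2]
gripper_width: 0.104
gripper_force: 30.0
```

Emit:
{"fn": "drive_tool", "kwargs": {
  "rows": [
    [0, -10.7, -0.5, -11.3, 0, 0, 0],
    [0, -10.8, -0.5, -11.3, 0, 0, 0],
    [0, -9.2, -0.4, -12.6, 0, 0, 0],
    [0, -9.3, -0.4, -12.6, 0, 0, 0],
    [0, 0, 0, 0, 0, 0, 0]
  ]
}}

```text
time_s: 54.28
tcp_pos: [0.4251, 0.3166, 0.1944]
ee_rot: [[0.044, -0.999, -0.002], [-0.999, -0.044, -0.001], [0.001, 0.002, -1.0]]
wrist_force: [-2.3, 2.8, -1.7]
gripper_width: 0.101
gripper_force: 30.0
```

Emit:
{"fn": "drive_tool", "kwargs": {
  "rows": [
    [0, -7.5, -0.3, -13.6, 0, 0, 0],
    [0, -7.6, -0.3, -13.7, 0, 0, 0],
    [0, -5.8, -0.3, -14.5, 0, 0, 0],
    [0, -5.8, -0.3, -14.5, 0, 0, 0],
    [0, 0, 0, 0, 0, 0, 0]
  ]
}}

```text
time_s: 54.7
tcp_pos: [0.3988, 0.3154, 0.138]
ee_rot: [[0.044, -0.999, -0.002], [-0.999, -0.044, -0.002], [0.001, 0.002, -1.0]]
wrist_force: [-1.8, 2.5, -1.3]
gripper_width: 0.102
gripper_force: 30.1
```

Emit:
{"fn": "drive_tool", "kwargs": {
  "rows": [
    [0, -2.9, -0.1, -12, 0, 0, 0],
    [0, -2.9, -0.1, -12, 0, 0, 0],
    [0, -2.9, -0.1, -12, 0, 0, 0],
    [0, -1.4, -0.1, -12, 0, 0, 0],
    [0, 0, 0, 0, 0, 0, 0]
  ]
}}

```text
time_s: 55.12
tcp_pos: [0.3883, 0.3149, 0.0902]
ee_rot: [[0.043, -0.999, -0.003], [-0.999, -0.043, -0.002], [0.002, 0.004, -1.0]]
wrist_force: [-7.0, 2.5, -2.0]
gripper_width: 0.091
gripper_force: 30.2
```

Emit:
{"fn": "drive_tool", "kwargs": {
  "rows": [
    [0, -1.1, 0, -12, 0, 0, 0],
    [0, -0.5, 0, -8, 0, 0, 0],
    [0, 0, 0, 0, 0, 0, 0],
    [0, 0, 0, 0, 0, 0, 0]
  ]
}}

```text
time_s: 55.45
tcp_pos: [0.3866, 0.3148, 0.0709]
ee_rot: [[0.043, -0.999, -0.004], [-0.999, -0.043, -0.003], [0.002, 0.004, -1.0]]
wrist_force: [-7.8, 3.4, -1.8]
gripper_width: 0.099
gripper_force: 30.2
```

Emit:
{"fn": "drive_tool", "kwargs": {
  "rows": [
    [0, 0, 0, -2, 0, 0, 0],
    [0, 0, 0, 0, 0, 0, 0],
    [0, 0, 0, 0, 0, 0, 0]
  ]
}}

```text
time_s: 55.7
tcp_pos: [0.3866, 0.3148, 0.0693]
ee_rot: [[0.043, -0.999, -0.004], [-0.999, -0.043, -0.002], [0.002, 0.004, -1.0]]
wrist_force: [-7.4, 2.6, -0.5]
gripper_width: 0.097
gripper_force: 30.2
```

Emit:
{"fn": "drive_tool", "kwargs": {
  "rows": [
    [0, -1, 0, -2, 0, 0, 0],
    [0, 0, 0, 0, 0, 0, 0],
    [0, 0, 0, 0, 0, 0, 0]
  ]
}}

```text
time_s: 55.95
tcp_pos: [0.3865, 0.3149, 0.0677]
ee_rot: [[0.044, -0.999, -0.001], [-0.999, -0.044, -0.001], [0.001, 0.001, -1.0]]
wrist_force: [-4.0, 1.4, 0.3]
gripper_width: 0.103
gripper_force: 30.0
```

Emit:
{"fn": "drive_tool", "kwargs": {
  "rows": [
    [0, 0, 0, -1.5, 0, 0, 0],
    [0, 0, 0, 0, 0, 0, 0],
    [0, 0, 0, 0, 0, 0, 0]
  ]
}}

```text
time_s: 56.2
tcp_pos: [0.3864, 0.3149, 0.0662]
ee_rot: [[0.044, -0.999, -0.001], [-0.999, -0.044, -0.001], [0.001, 0.001, -1.0]]
wrist_force: [-5.2, 0.8, -0.7]
gripper_width: 0.1
gripper_force: 30.1
```

Emit:
{"fn": "drive_tool", "kwargs": {
  "rows": [
    [0, 0, 0, -1, 0, 0, 0],
    [0, 0, 0, 0, 0, 0, 0],
    [0, 0, 0, 0, 0, 0, 0]
  ]
}}

```text
time_s: 56.45
tcp_pos: [0.3864, 0.3149, 0.0652]
ee_rot: [[0.044, -0.999, -0.001], [-0.999, -0.044, -0.001], [0.001, 0.001, -1.0]]
wrist_force: [-5.7, 1.1, 0.0]
gripper_width: 0.096
gripper_force: 30.0
```

Emit:
{"fn": "drive_tool", "kwargs": {
  "rows": [
    [0, 0, 0, -1.5, 0, 0, 0],
    [0, 0, 0, 0, 0, 0, 0],
    [0, 0, 0, 0, 0, 0, 0]
  ]
}}

```text
time_s: 56.7
tcp_pos: [0.3864, 0.3149, 0.0637]
ee_rot: [[0.044, -0.999, -0.001], [-0.999, -0.044, -0.001], [0.001, 0.001, -1.0]]
wrist_force: [-5.6, 1.1, 0.2]
gripper_width: 0.1
gripper_force: 30.1
```

Emit:
{"fn": "drive_tool", "kwargs": {
  "rows": [
    [0, 0, 0, -1.5, 0, 0, 0],
    [0, 0, 0, 0, 0, 0, 0],
    [0, 0, 0, 0, 0, 0, 0]
  ]
}}

```text
time_s: 56.95
tcp_pos: [0.3863, 0.3149, 0.0628]
ee_rot: [[0.044, -0.999, -0.001], [-0.999, -0.044, -0.001], [0.001, 0.001, -1.0]]
wrist_force: [-7.0, 0.2, 4.7]
gripper_width: 0.097
gripper_force: 29.5
```

Emit:
{"fn": "drive_tool", "kwargs": {
  "rows": [
    [0, 0, 0, -1.5, 0, 0, 0],
    [0, 0, 0, 0, 0, 0, 0],
    [0, 0, 0, 0, 0, 0, 0]
  ]
}}

```text
time_s: 57.2
tcp_pos: [0.3863, 0.3149, 0.0626]
ee_rot: [[0.045, -0.999, -0.001], [-0.999, -0.045, -0.001], [0.001, 0.001, -1.0]]
wrist_force: [-10.0, -1.5, 14.2]
gripper_width: 0.098
gripper_force: 28.7
```

Emit:
{"fn": "drive_tool", "kwargs": {
  "rows": [
    [40, 0, 0, 0, 0, 0, 0],
    [40, 0, 0, 0, 0, 0, 0],
    [40, 0, 0, 0, 0, 0, 0],
    [40, 0, 0, 0, 0, 0, 0],
    [40, 0, 0, 20, 0, 0, 0]
  ]
}}

```text
time_s: 57.62
tcp_pos: [0.3853, 0.3128, 0.0777]
ee_rot: [[0.043, -0.999, -0.005], [-0.999, -0.043, -0.006], [0.006, 0.005, -1.0]]
wrist_force: [0.7, -0.6, 0.5]
gripper_width: 0.365
gripper_force: 0.0
```

Emit:
{"fn": "drive_tool", "kwargs": {
  "rows": [
    [40, 0, 0, 40, 0, 0, 0],
    [40, 0, 0, 40, 0, 0, 0],
    [40, 0, 0, 40, 0, 0, 0],
    [40, -20, 0, 40, 0, 0, 0],
    [40, -20, 0, 0, 0, 0, 0]
  ]
}}

```text
time_s: 58.03
tcp_pos: [0.351, 0.3181, 0.2458]
ee_rot: [[0.044, -0.999, 0.011], [-0.999, -0.044, 0.012], [-0.012, -0.011, -1.0]]
wrist_force: [0.1, 0.5, 0.7]
gripper_width: 0.397
gripper_force: 0.0
```

```bash
cat > l.py <<'E'
from h import *
for n in ['scene','top']:
    p=capture(n); W=cloud(p); save(p,'fin_'+n+'.png'); X,Y,Z=W[...,0],W[...,1],W[...,2]
    m=(X>.45)&(X<.61)&(Y>.23)&(Y<.41)&(Z>.05)&(Z<.12); q=W[m]
    k=np.linalg.lstsq(np.c_[np.ones(len(q)),q[:,:2]],q[:,2],rcond=None)[0]; print(n,len(q),'slope',k,'z med',np.median(q[:,2]))
E
python3 l.py
```

```text
scene 2209 slope [ 0.07120318 -0.00102816 -0.00381909] z med 0.06936593064491414
top 2425 slope [ 6.97553378e-02 -4.19774818e-05  1.08103946e-03] z med 0.070109732664833
```

View pics/fin_scene.png

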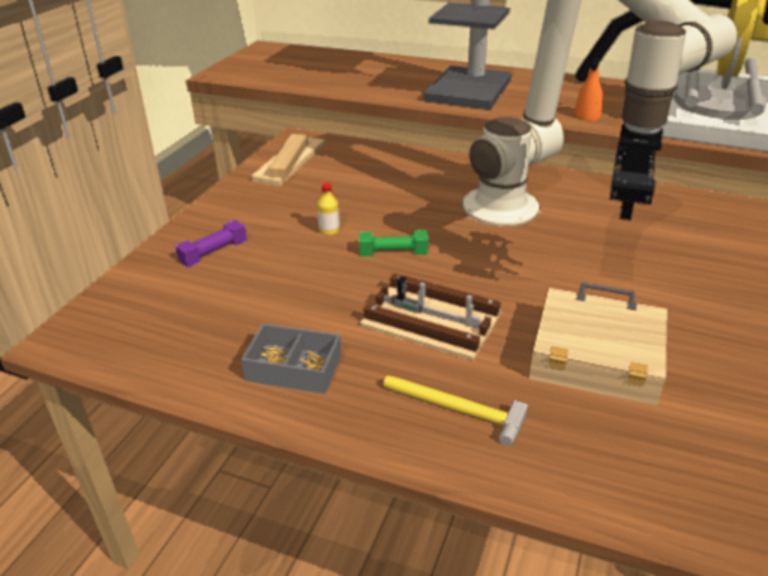

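The picture shows the lid shut flat at (600,330), the caliper open and empty at (430,310), and the other objects where they started. No pale spindle is left on the bench.

```bash
python3 -c "from station import finish_job; print(finish_job())"
```

```text
the job is handed in; nothing more can be done
None
```

The job is handed in: the lid was stood upright, the stout and then the middle spindle were measured and boxed flat (no slim one was there), and the lid is now fully shut.

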